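Dose a kit of lamp feet and scan it out

ROBOT

A 7-joint arm with a two-finger parallel gripper is mounted at the origin on the work surface. World frame = base frame: x ahead of the robot, y to its left, z up, the work surface at z = 0. Lengths are in m, angles in rad, forces in N, time in s.
With the tool pointing down it reaches from about 0.425 to 0.925 m from the base axis. Payload 6.8 kg.
Tool frame: the origin (TCP) lies midway between the tips of the shut fingers; the grasp point (between the pads) lies r.grasp_offset behind it (r.grasp_offset is the distance from the TCP to the grasp point, in m); z points along the fingers, y is the direction in which the jaws open and shut (so a half turn about z gives the same grasp; the last joint's range is limited). The gripper opens to 85 mm and grips with 20 to 120 N. Pads are 22 mm wide; open, the fingers measure 114 mm over their backs; the gripper's body (76 mm by 85 mm) begins 54 mm behind the grasp point. The pads swing forward as they close: fully open they stand 13 mm farther back than shut.
Start: joints at [-1.302, 0.477, 0.022, 1.555, -0.011, 1.109, -0.083], TCP at [0.248, 0.628, 0.231] pointing down, gripper open.
Joint ranges: [-2.96, 2.96], [-0.34, 2.1], [-1.41, 1.46], [0.24, 2.44], [-1.37, 4.51], [0.17, 1.92], [-2.96, 2.96]. Speed limits (rad/s): [2.39, 2.39, 3.14, 3.14, 3.14, 3.14, 3.14].

INTERFACE

Orientations are given as a rotation vector (axis times angle).
In Python, from bench import r gives the robot as it stands. The module is installed in compiled form; this text tells all that it offers.
- The arm moves only by the tool send_rows, never from a script. Its argument "moves" is one flat list of numbers, 4 for each row, row after row: the shift along the tool's x, y, z in mm, then the turn about the tool's z in degrees. A call has 1 to 8 rows; each row is the pose to reach, as a shift and turn from the pose commanded when the call began, along the tool's axes at that moment; what a row does not reach only later rows make up. A row lasts 1/8 s, in which the tool goes at most 62.5 mm and 10.7 degrees, less where a joint would pass 70% of its speed; a pose out of reach is approached as far as the arm can. A call with a gripper value outside its range is refused whole. "hand" is the closure, from 0 (fully open) to 1 (shut), set as the call begins (left out, the last holds). The fingers move at their own pace and stop on an object; "newtons" is the grip in N (left out, the last holds). Time passes only in rows, so rows that repeat a pose let the fingers close. It gives the time, the measured TCP pose, the force and the opening at its end, in the units of the state.
- r.get_obs(): the state, without advancing time (a new reading comes with each control period).
- r.grab_frame(name): name is "scene" or "top"; returns a dict with "img" (400x640x3 uint8, red, green, blue), "mtx" (3x3 intrinsics, pixels), "D" ([k1, k2, p1, p2, k3] as OpenCV has them; the pictures are not rectified), "world_to_cam" (4x4, takes a point from world to camera coordinates). Camera axes: x right, y up, looking along -z (the intrinsics and any distortion apply to the point x, -y, -z); pixel columns grow to the right and rows downward; lengths in m; the calibration is good to about 2 mm. A picture is of the moment at which its call begins. There is no depth.
- r.hand_in(): hands the job in, once; it reports no verdict.
The state is a dict: "clock": time; "joints": joint angles; "qvel": joint speeds; "tau": joint torques, N m; "tcp_pos": TCP position; "orientation": TCP orientation; "contact_force": force on the tool from outside, world axes, zero at the start; "moment": the same for the moment, N m; "grip_width": finger opening in m.
Only numpy, scipy, OpenCV 4.12 (cv2) and the standard library are available. Lean on these libraries where they do the work, as an engineer would, in place of code of your own. Each camera call takes 0.05 s, during which the arm holds its last target.

TASK

Slide the kit box fully home into the bay under the dosing stand, label board outwards. Then empty the wheel into the box: turn each pocket that holds a lamp foot over the drop hole and tip the foot out with the lever, never lifting feet out by hand. When all the feet are in the box, which stays home, take the scanner, hold it steady for two seconds aimed squarely at the box's label from about 10 cm, and stand it back upright in the middle of its pad, leaving the flap shut and the other things on the bench undisturbed.

Things in the scene. Friction and masses are not known exactly. Their poses are not given: they have to be found in the camera images.
- stand: Fixed wooden dosing stand: plywood deck 250 x 260 mm, top 170 mm above the bench, on two side panels. Origin on the bench under the wheel's upright axis, z up. Drop side: its -y side; tip lever: its -x side. Under the drop side is a bay 150 mm wide and 158 mm high, open towards -y, with a stop 18 mm to the -y side of the origin. The deck's -y edge is at y = -130 mm.
- drop_hole (a point): Centre of the square drop hole (60 x 60 mm) in the deck, at deck height, 85 mm from the wheel's axis towards the stand's -y. The steel tip flap closes it flush from below.
- dock (a point): Point on the bench in the bay, 115 mm from the wheel's axis towards the stand's -y, where the kit box's origin belongs when the box is fully home: its inner end then stands about 7 mm short of the stop, with 15 mm free on either side. Axes parallel to the stand's.
- wheel (a joint): Turn of the dosing wheel (rad, anticlockwise from above; 0 where it starts, which varies; limits -7 and 7; friction 0.06 N m, stays where left). Six square pockets, 46 mm inside, open above and below, 60 degrees apart on an 85 mm radius; walls 2 to 45 mm above the deck, outer corners at 117 mm radius. A foot stands on the deck in its pocket with 4 mm play, pushed along by the wheel.
- knob (a point): On the wheel's axis, 265 mm above the bench: centre to grip of the wheel's square wooden knob, 36 x 36 mm, whose top is at 287 mm and which stands 70 mm tall above the hub. Its axes turn with the wheel: the flats face along its x and y, and one pocket lies along its +x.
- flap (a joint): Opening of the tip flap under the drop hole (rad): 0 shut, 1.1 fully open; a spring (0.12 to 0.23 N m) shuts it when the lever is let go. Hinged along the stand's x at the hole's edge nearest the wheel's axis (stand y = -55 mm, 166 mm above the bench); open, it slopes down to -y and a foot over the hole slides out. 0.8 rad or more lets a foot fall.
- lever_top (a point): Centre of the 24 mm black ball on the tip lever, a 14 mm steel bar that stands upright on the flap's axle, 165 mm from the wheel's axis to the stand's -x side; at rest 256 mm above the bench and 90 mm above the hinge. Pushing it towards the stand's -y swings it over with the flap by the same angle (1 to 3 N at the ball).
- kit_box: Loose open wooden box, 120 mm (x) by 180 mm (y), walls 55 mm high and 6 mm thick, 0.45 kg; origin at the centre of its underside. On its -y end stands the label board: 100 mm wide, 12 mm thick, centred at y = -96 mm, 160 mm high; a good thing to pinch across its thickness to slide the box about. Docked, its axes are parallel to the stand's and the board is outside.
- label (a point): Centre of the printed bar label (80 x 50 mm) on the outer (-y) face of the label board, 120 mm above the box's underside. Axes as the box's: the label faces -y.
- scanner: Loose hand scanner standing upright on its round foot (72 mm across), 0.28 kg, 125 mm tall; origin at the underside's centre. Its head is a level bar 40 mm wide (x), from y = -50 to +70 mm, from 85 to 125 mm high; below it is the handle 28 by 36 mm. It looks along its +y.
- nose (a point): Centre of the scanner's window, at y = 70 mm and 105 mm above its underside; axes as the scanner's: the beam leaves along +y, and reads at about 50 to 150 mm.
- pad: Fixed round black rubber pad, 110 mm across and 4 mm thick, where the scanner lives; origin at its centre on the bench.
- foot1_mid (a point): Middle of a turned wooden lamp foot: a stubby round peg 38 mm in diameter and 60 mm long, rounded ends, 50 g. At the start it stands in a pocket of the wheel, its top 15 mm above the pocket walls (or it is absent). Axes: z along the peg.
- foot2_mid (a point): Middle of a turned wooden lamp foot: a stubby round peg 38 mm in diameter and 60 mm long, rounded ends, 50 g. At the start it stands in a pocket of the wheel, its top 15 mm above the pocket walls (or it is absent). Axes: z along the peg.
- foot3_mid (a point): Middle of a turned wooden lamp foot: a stubby round peg 38 mm in diameter and 60 mm long, rounded ends, 50 g. At the start it stands in a pocket of the wheel, its top 15 mm above the pocket walls (or it is absent). Axes: z along the peg.
- foot4_mid (a point): Middle of a turned wooden lamp foot: a stubby round peg 38 mm in diameter and 60 mm long, rounded ends, 50 g. At the start it stands in a pocket of the wheel, its top 15 mm above the pocket walls (or it is absent). Axes: z along the peg.
- foot5_mid (a point): Middle of a turned wooden lamp foot: a stubby round peg 38 mm in diameter and 60 mm long, rounded ends, 50 g. At the start it stands in a pocket of the wheel, its top 15 mm above the pocket walls (or it is absent). Axes: z along the peg.
- glue: Bystander: glue bottle, 60 mm across, 150 mm tall; origin at its underside. Not to be disturbed.
- jar: Bystander: white cup, 80 mm across, 90 mm tall; origin at its underside. Not to be disturbed.
- tape: Bystander: roll of paper tape lying flat, 100 mm across, 24 mm high; origin at its underside. Not to be disturbed.
- sandblock: Bystander: cork sanding block 110 x 65 x 30 mm; origin at its underside. Not to be disturbed.

How it is judged:
By the outcome, as a careful person would: the job done as asked, in the order asked, and still so for the second after the job is handed in, with the robot touching nothing.
Of foot1, foot2, foot3, foot4, foot5 only 3 to 4 are there at a start; the rules pass over those that are not, and their reading is None.
At some moment in a run one of kit_box may be knocked a few centimetres aside while the robot is not near it.
It also fails if it takes over 210 s, if anything falls off the work surface, if the arm or the gripper's body presses on something with over 40 N, if the wrist force passes 120 N, or if a joint passes its speed limit or range.

## Working session

There is one attempt and no reset: what is moved stays moved. The work goes in short steps, Python scripts to look and compute and a tool call to move; the robot and the scene stay as the last step left them, time stands still between calls to the robot, and variables do not carry over. Pictures are saved under pics/ and viewed, and the job is handed in when it is done.

Besides the shell and the picture viewer there is one more tool, called after "Request:" by a JSON object that holds its "name" and its "arguments". send_rows: Moves the arm, as the interface text tells. Its arguments: {"type":"object","properties":{"moves":{"type":"array"},"hand":{"type":"number"},"newtons":{"type":"number"}},"required":["moves"]}

```bash
mkdir -p pics; python3 - <<'E'
from bench import r
import cv2, numpy as np
o=r.get_obs()
for k,v in o.items(): print(k,np.round(v,3))
print(r.grasp_offset)
for n in("scene","top"):
    f=r.grab_frame(n); cv2.imwrite(f"pics/{n}0.png",f["img"][:,:,::-1]); print(n,f["mtx"],f["D"],np.round(f["world_to_cam"],3).tolist())
E
```

```text
clock 0.0
joints [-1.302  0.478  0.022  1.556 -0.012  1.109 -0.083]
qvel [-0.001  0.    -0.002  0.     0.    -0.001 -0.   ]
tau [-0.0000e+00 -5.9643e+01  1.6080e+00 -2.8119e+01  1.3000e-02  9.0000e-03
  0.0000e+00]
tcp_pos [0.248 0.627 0.23 ]
orientation [-5.880e-01 -3.086e+00  3.000e-03]
contact_force [-0.146 -0.279  0.783]
moment [ 0.048  0.015 -0.02 ]
grip_width 0.086
0.0187
scene [[517.09233075   0.         326.37076876]
 [  0.         517.09233075 202.06050552]
 [  0.           0.           1.        ]] [-0.12801423  0.          0.          0.          0.        ] [[-0.306, 0.952, 0.007, 0.145], [-0.55, -0.183, 0.815, 0.186], [0.777, 0.245, 0.58, -2.042], [0.0, 0.0, 0.0, 1.0]]
top [[463.12238634   0.         316.41459873]
 [  0.         463.12238634 195.95918965]
 [  0.           0.           1.        ]] [-0.04541795  0.          0.          0.          0.        ] [[-0.026, -1.0, 0.013, 0.023], [0.999, -0.025, 0.044, -0.587], [-0.044, 0.014, 0.999, -1.342], [0.0, 0.0, 0.0, 1.0]]
```

View pics/scene0.png

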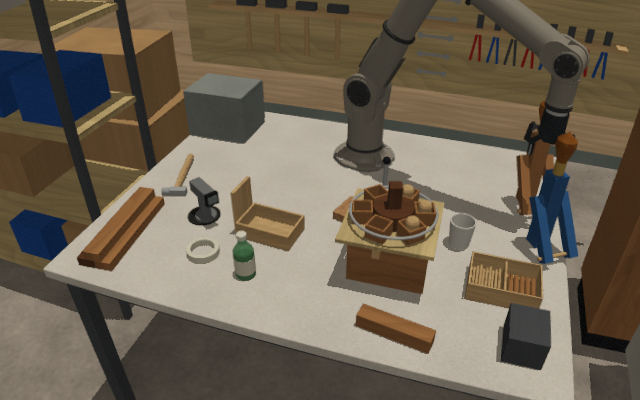

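View pics/top0.png

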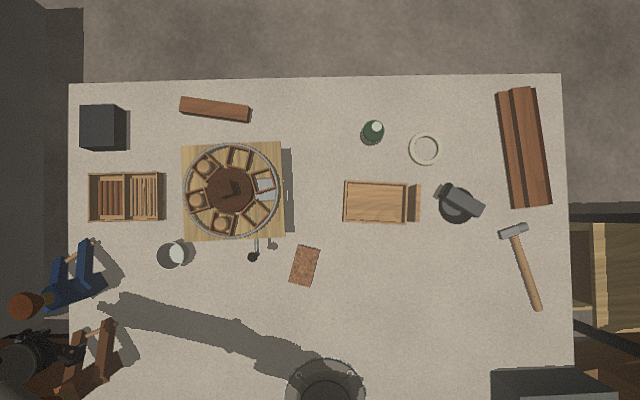

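```bash
cat > h.py <<'E'
from bench import r
import cv2, numpy as np
from scipy.optimize import least_squares
from scipy.spatial.transform import Rotation as R
np.set_printoptions(suppress=True,precision=4)
def cams():
    return {n:r.grab_frame(n) for n in("scene","top")}
def proj(f,P):
    P=np.atleast_2d(P); M=f["world_to_cam"]; c=P@M[:3,:3].T+M[:3,3]
    c=c*[1,-1,-1]
    return cv2.projectPoints(c,np.zeros(3),np.zeros(3),f["mtx"],f["D"])[0][:,0]
def ray(f,uv):
    x=cv2.undistortPoints(np.array([[uv]],float),f["mtx"],f["D"])[0,0]
    M=f["world_to_cam"]; d=M[:3,:3].T@np.array([x[0],-x[1],-1]); c=-M[:3,:3].T@M[:3,3]
    return c,d
def atz(f,uv,z):
    c,d=ray(f,uv); return c+d*(z-c[2])/d[2]
def tri(fa,a,fb,b):
    c1,d1=ray(fa,a);c2,d2=ray(fb,b)
    A=np.stack([d1,-d2],1); s=np.linalg.lstsq(A,c2-c1,rcond=None)[0]
    p,q=c1+s[0]*d1,c2+s[1]*d2
    return (p+q)/2,np.linalg.norm(p-q)
def crop(f,x0,y0,w,h,s,name):
    im=f["img"][y0:y0+h,x0:x0+w,::-1]
    im=cv2.resize(im,None,fx=s,fy=s,interpolation=cv2.INTER_CUBIC)
    for x in range((x0+19)//20*20,x0+w,20):
        cv2.line(im,((x-x0)*s,0),((x-x0)*s,6),(0,0,255),1); cv2.putText(im,str(x),((x-x0)*s,16),0,.35,(0,0,255),1)
    for y in range((y0+19)//20*20,y0+h,20):
        cv2.line(im,(0,(y-y0)*s),(6,(y-y0)*s),(0,0,255),1); cv2.putText(im,str(y),(8,(y-y0)*s+4),0,.35,(0,0,255),1)
    cv2.imwrite("pics/"+name+".png",im)
E
python3 - <<'E'
from h import *
c=cams()
crop(c["top"],170,130,130,145,5,"a1")
crop(c["scene"],320,150,140,140,5,"a2")
crop(c["top"],330,100,165,130,4,"a3")
crop(c["scene"],170,160,140,120,5,"a4")
E
```

```text
(no output)
```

View pics/a1.png

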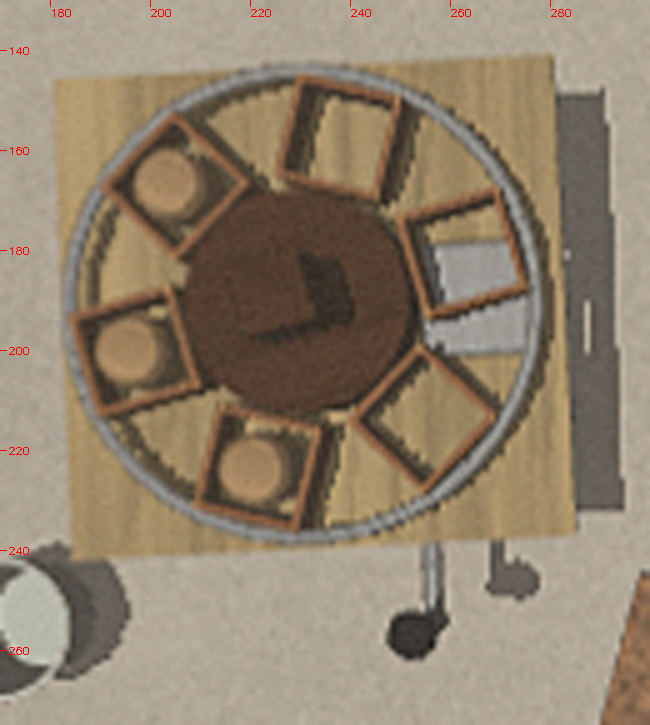

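View pics/a2.png

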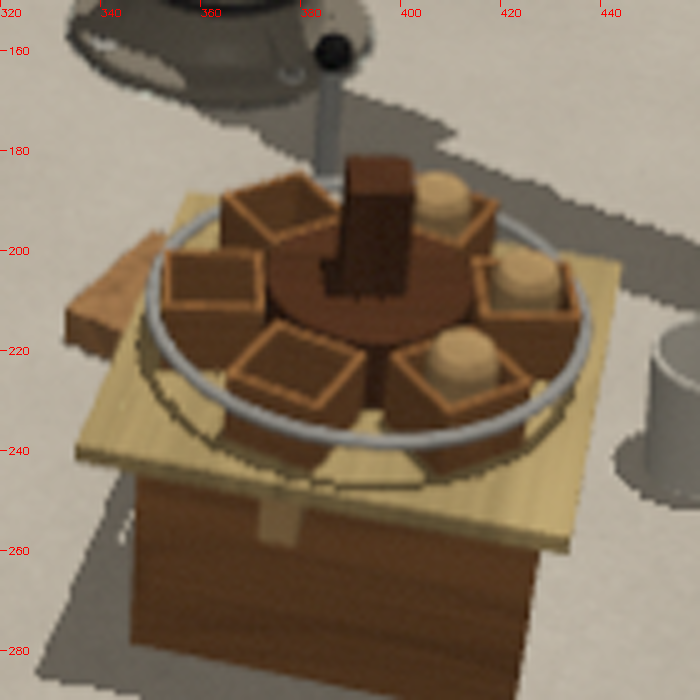

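View pics/a3.png

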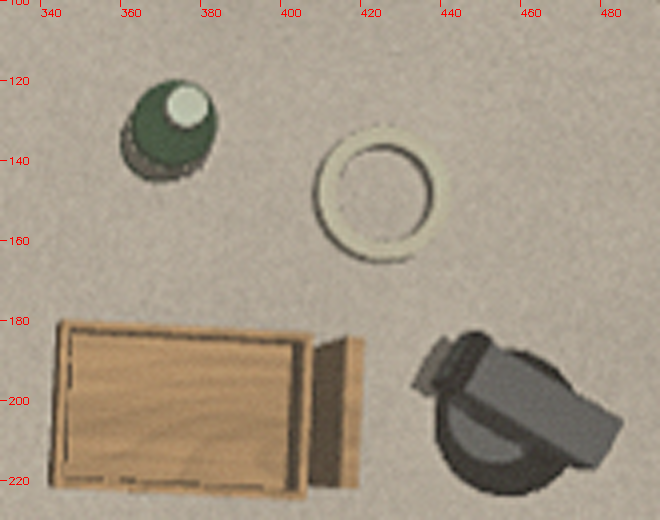

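View pics/a4.png

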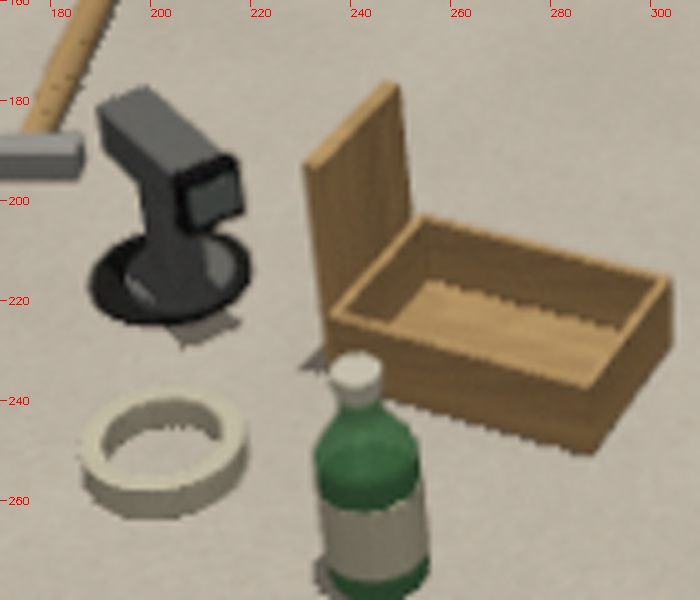

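```bash
cat >> h.py <<'E'
def rz(a): return np.array([[np.cos(a),-np.sin(a),0],[np.sin(a),np.cos(a),0],[0,0,1]])
def fit(obs,x0,freez=False):
    # obs: list of (frame, local pt, uv); fit x,y,yaw(,z)
    def res(p):
        P=[rz(p[2])@np.array(l)+[p[0],p[1],p[3] if freez else 0] for _,l,_ in obs]
        return np.concatenate([proj(f,q)[0]-u for (f,_,u),q in zip(obs,P)])
    s=least_squares(res,list(x0)+([0] if freez else []))
    return s.x,s.fun.reshape(-1,2)
E
python3 - <<'E'
from h import *
c=cams();T,S=c["top"],c["scene"]
print(tri(T,(180,146),S,(432,260)),tri(T,(279,141),S,(335,241)),tri(T,(184,242),S,(443,202)),)
d=[(T,(.125,.13,.17),(180.3,146)),(T,(.125,-.13,.17),(279.5,141)),(T,(-.125,-.13,.17),(284.5,237)),(T,(-.125,.13,.17),(184,242)),
(S,(.125,.13,.17),(432,258.5)),(S,(.125,-.13,.17),(335,240)),(S,(-.125,.13,.17),(443,202.5))]
for fz in(0,1): print("stand",*fit(d,(.6,.2,0),fz))
st=fit(d,(.6,.2,0))[0]
# lever
print("ball",tri(T,(250.5,257),S,(385.5,160.5)), rz(st[2])@[-.165,-.055,.256]+[st[0],st[1],0])
# knob top? scene (388..401,169..)
# box: rim z .055, corners x±.06,y -.09..+.09; board y -.102..-.09, z .16
b=[(T,(.06,.09,.055),(344.5,180.5)),(T,(-.06,.09,.055),(342.5,221.5)),(T,(.05,-.102,.16),(421,184.5)),(T,(-.05,-.102,.16),(418.5,222)),
(S,(.06,.09,.055),(287.5,237)),(S,(-.06,.09,.055),(304,215.5)),(S,(.05,-.102,.16),(230.5,193.5)),(S,(-.05,-.102,.16),(247,176.5)),(S,(-.06,-.09,.055),(254,203)),(S,(.06,.09,0),(288,250.5))]
for fz in(0,1): print("box",*fit(b,(.6,-.2,0),fz))
# pockets: centres in top view of pocket tops z=.215
for uv in [(201.5,167),(194.5,200),(220,223.5)]:
    P=atz(T,uv,.23); L=rz(-st[2])@(P-[st[0],st[1],0]); print("foot",P,np.hypot(L[0],L[1]),np.degrees(np.arctan2(L[1],L[0])))
for uv in [(237.5,157.5),(262,181),(254,213)]:
    P=atz(T,uv,.215); L=rz(-st[2])@(P-[st[0],st[1],0]); print("empty",P,np.hypot(L[0],L[1]),np.degrees(np.arctan2(L[1],L[0])))
E
```

```text
(array([0.7221, 0.3618, 0.1604]), np.float64(0.00524717521201228)) (array([0.728 , 0.1043, 0.1607]), np.float64(0.0006016197105330484)) (array([0.4711, 0.354 , 0.1692]), np.float64(0.0016345434675084309))
stand [0.6002 0.2282 0.0256] [[-0.1695 -0.7135]
 [ 0.4555 -0.837 ]
 [ 0.122  -0.505 ]
 [-0.1534 -0.3691]
 [ 1.3893 -1.5578]
 [-0.9187 -1.8512]
 [ 0.6217 -0.5613]]
stand [ 0.5991  0.2286  0.0261 -0.0055] [[ 0.2637  0.0888]
 [ 0.4432 -0.064 ]
 [ 0.1411 -0.1616]
 [ 0.3221  0.0053]
 [ 1.341  -0.2142]
 [-0.6747 -0.4662]
 [ 0.5134  0.7511]]
ball (array([0.436 , 0.1706, 0.2539]), np.float64(0.004942129245873182)) [0.4367 0.169  0.256 ]
box [ 0.5647 -0.1566 -0.0774] [[-0.2171 -1.2238]
 [-0.2799  0.0088]
 [-1.0265 -0.7889]
 [-0.1084 -0.1731]
 [ 0.0307 -0.2805]
 [ 0.0896 -1.0415]
 [-0.5143 -1.7552]
 [-0.5525 -1.3034]
 [-0.205  -1.3744]
 [ 0.2137  0.242 ]]
box [ 0.5629 -0.1578 -0.076  -0.005 ] [[ 0.0744 -0.4289]
 [ 0.0787  0.6501]
 [-1.0105 -0.0466]
 [-0.0345  0.4179]
 [-0.033   0.57  ]
 [-0.067  -0.185 ]
 [-0.4558 -0.7287]
 [-0.5816 -0.2876]
 [-0.2521 -0.4708]
 [ 0.1498  1.0321]]
foot [0.6569 0.2924 0.23  ] 0.0855984157074715 47.08211945565664
foot [0.576  0.3108 0.23  ] 0.0860345464541139 104.87475088658962
foot [0.5169 0.2491 0.23  ] 0.08594147702076889 164.4810033227227
empty [0.6801 0.2056 0.215 ] 0.08299636231626002 -17.306952261715434
empty [0.6197 0.1456 0.215 ] 0.0848796201019777 -78.20234866193911
empty [0.5406 0.1671 0.215 ] 0.08537719190316363 -135.7708740439288
```

```bash
cat >> h.py <<'E'
def go(x,y,z,psi=None):
    """psi: tool-y direction in deg (mod 180)"""
    o=r.get_obs(); Rm=R.from_rotvec(o["orientation"]).as_matrix()
    d=Rm.T@(np.array([x,y,z])-o["tcp_pos"])*1000
    cur=np.degrees(np.arctan2(Rm[1,1],Rm[0,1]))
    t=None
    if psi is not None: t=-((psi-cur+90)%180-90)
    print("shift",np.round(d,1),"turn",None if t is None else round(t,2),"| tcp",o["tcp_pos"],"psi",round(cur,2),"zaxis",Rm[:,2],"t",o["clock"],"F",o["contact_force"],"w",o["grip_width"],"j7",o["joints"][-1])
E
python3 - <<'E'
from h import *
go(.556,-.2525,.40,90-4.4)
go(.556,-.2525,.127,90-4.4)
E
```

```text
shift [-609.9 -705.1 -168.6] turn -17.19 | tcp [0.2483 0.6275 0.231 ] psi 68.41 zaxis [-0.0002 -0.0006 -1.    ] t 0.3 F [ 0.3425 -0.5888 -0.512 ] w 0.0858928520747832 j7 -0.08309274686508146
shift [-609.9 -705.   104.4] turn -17.19 | tcp [0.2483 0.6275 0.231 ] psi 68.41 zaxis [-0.0002 -0.0006 -1.    ] t 0.3 F [ 0.3425 -0.5888 -0.512 ] w 0.0858928520747832 j7 -0.08309274686508146
```

Request:
{"name": "send_rows", "arguments": {"moves": [0,0,-60,0,0,0,-120,0,0,0,-170,0,-30,-35,-170,-4,-70,-80,-170,-8,-110,-130,-170,-12,-150,-173,-170,-17,-190,-220,-170,-17], "hand": 0, "newtons": 60}}

```text
clock: 1.3
tcp_pos: [0.3446, 0.3511, 0.4014]
orientation: [0.125, 3.139, 0.001]
contact_force: [0.6, -0.3, 0.0]
grip_width: 0.0855
```

```bash
python3 - <<'E'
from h import *
go(.556,-.2525,.40,90-4.4)
E
```

```text
shift [-258.6 -585.     1.2] turn -0.15 | tcp [0.3446 0.3511 0.4014] psi 85.45 zaxis [ 0.0003  0.0005 -1.    ] t 1.3 F [ 0.6101 -0.2893  0.0174] w 0.08553373840286828 j7 0.5751369711992913
```

Request:
{"name": "send_rows", "arguments": {"moves": [-22,-50,0,0,-44,-100,0,0,-66,-150,0,0,-88,-200,0,0,-110,-250,0,0,-132,-300,0,0,-155,-350,0,0,-177,-400,0,0]}}

```text
clock: 2.3
tcp_pos: [0.4887, -0.0614, 0.4016]
orientation: [0.125, 3.138, 0.001]
contact_force: [1.1, 0.2, -0.6]
grip_width: 0.0854
```

Request:
{"name": "send_rows", "arguments": {"moves": [-20,-46,0,0,-40,-93,0,0,-60,-139,0,0,-81,-185,0,0,-81,-185,50,0,-81,-185,100,0,-81,-185,150,0,-81,-185,150,0]}}

```text
clock: 3.3
tcp_pos: [0.5523, -0.2492, 0.248]
orientation: [-0.125, -3.132, -0.003]
contact_force: [0.7, -0.9, 0.6]
grip_width: 0.0853
```

```bash
python3 - <<'E'
from h import *
go(.556,-.2525,.127,90-4.4)
c=cams()
crop(c["top"],330,140,130,130,5,"b1")
crop(c["scene"],180,110,140,140,5,"b2")
E
```

```text
shift [ -4.9  -3.2 121. ] turn -0.18 | tcp [ 0.5523 -0.2492  0.248 ] psi 85.42 zaxis [-0.0073  0.0022 -1.    ] t 3.3 F [ 0.7495 -0.8741  0.5768] w 0.08530083286133817 j7 2.0923719102764284
```

View pics/b1.png

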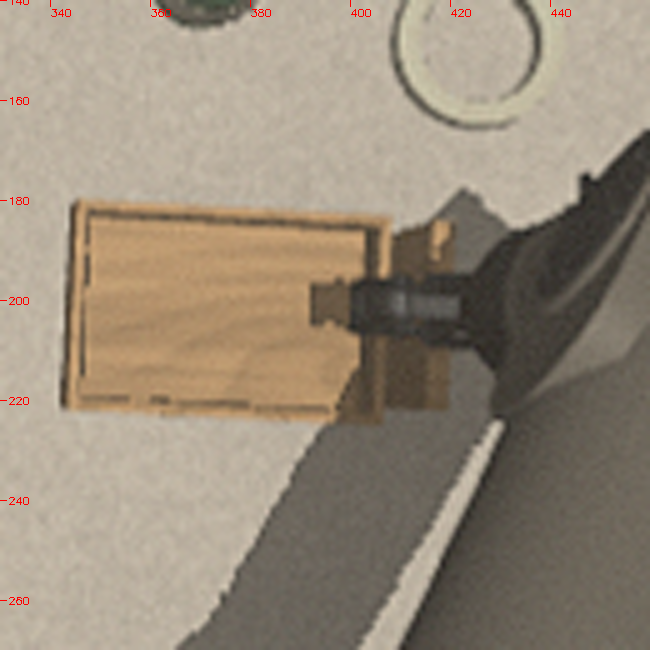

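View pics/b2.png

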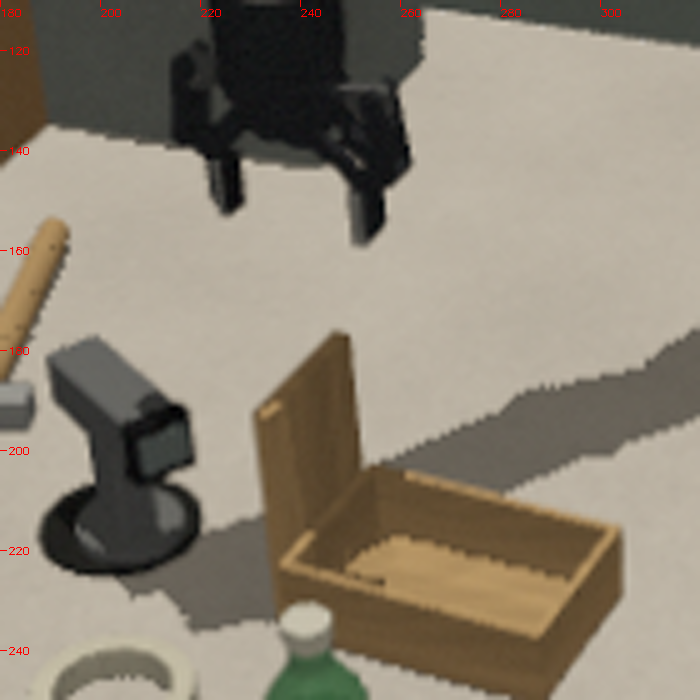

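Request:
{"name": "send_rows", "arguments": {"moves": [-5,-3,40,0,-5,-3,80,0,-5,-3,120,0,-5,-3,120,0]}}

```text
clock: 3.9
tcp_pos: [0.5592, -0.2536, 0.1313]
orientation: [-0.125, -3.138, -0.001]
contact_force: [-0.5, -0.8, -0.1]
grip_width: 0.0852
```

Request:
{"name": "send_rows", "arguments": {"moves": [0,0,0,0,0,0,0,0,0,0,0,0,0,0,0,0,0,0,0,0,0,0,0,0], "hand": 1}}

```text
clock: 4.65
tcp_pos: [0.5596, -0.2542, 0.1321]
orientation: [0.126, 3.138, -0.0]
contact_force: [-1.1, -0.1, 5.9]
grip_width: 0.0113
```

```bash
python3 - <<'E'
from h import *
go(.556,-.2525,.127,90-4.4)
c=cams();T,S=c["top"],c["scene"]
crop(T,330,140,130,130,5,"c1")
crop(S,180,110,140,140,5,"c2")
E
```

```text
shift [3.7 1.5 5. ] turn -0.19 | tcp [ 0.5596 -0.2542  0.1321] psi 85.41 zaxis [ 0.001  -0.0002 -1.    ] t 4.65 F [-1.1064 -0.1149  5.924 ] w 0.01128169298120083 j7 2.184823968449618
```

View pics/c2.png

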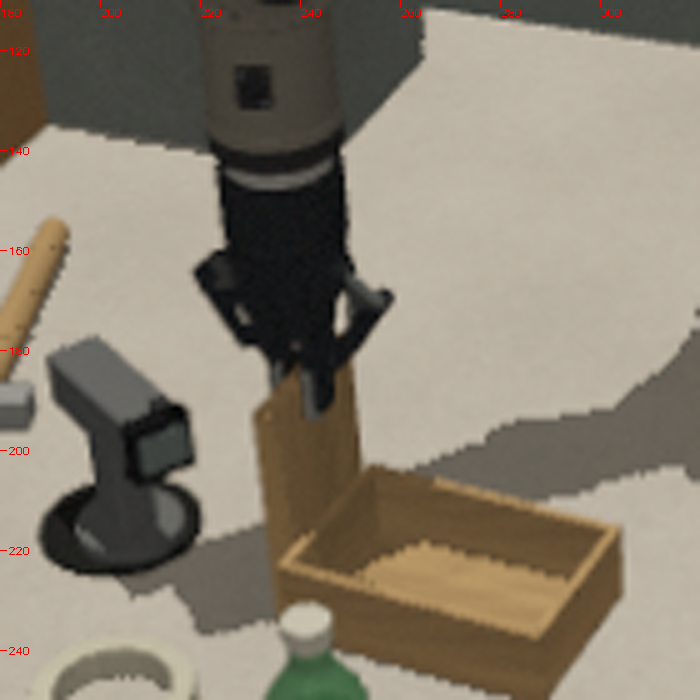

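View pics/c1.png

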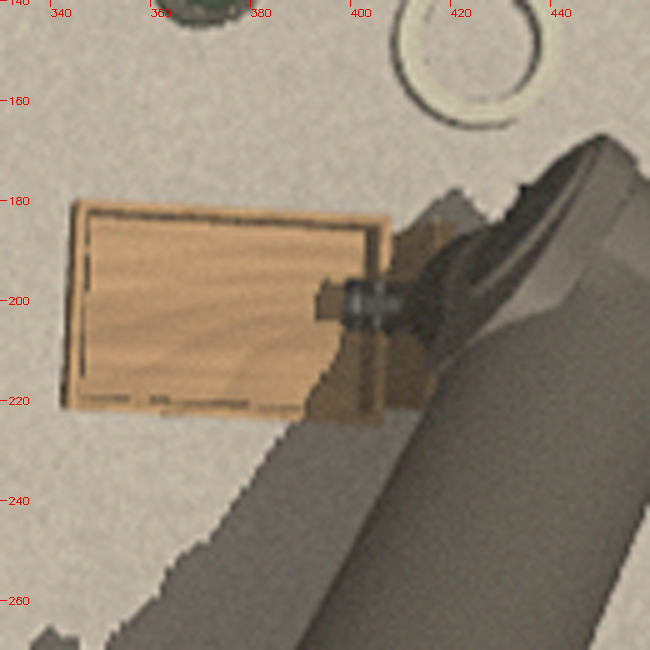

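```bash
python3 - <<'E'
from h import *
go(.608,-.14,.132,91.5)
go(.609,.0176,.132,91.5)
E
```

```text
shift [-39.2 117.8   0.1] turn -6.09 | tcp [ 0.5595 -0.2543  0.132 ] psi 85.41 zaxis [ 0.0009 -0.0002 -1.    ] t 4.75 F [-0.053  -0.1239  5.427 ] w 0.01138668253052737 j7 2.184866676007656
shift [-27.6 274.9   0. ] turn -6.09 | tcp [ 0.5595 -0.2543  0.132 ] psi 85.41 zaxis [ 0.0009 -0.0002 -1.    ] t 4.75 F [-0.053  -0.1239  5.427 ] w 0.01138668253052737 j7 2.184866676007656
```

Request:
{"name": "send_rows", "arguments": {"moves": [-5,15,0,-1,-10,30,0,-2,-15,45,0,-3,-20,60,0,-4,-26,75,0,-5,-32,90,0,-6,-38,105,0,-6,-39,118,0,-6]}}

```text
clock: 5.75
tcp_pos: [0.6079, -0.1418, 0.1321]
orientation: [-0.036, 3.14, -0.005]
contact_force: [-0.8, -5.6, 2.6]
grip_width: 0.011
```

```bash
python3 - <<'E'
from h import *
go(.608,-.14,.132,91.5)
go(.609,.0176,.132,91.5)
c=cams();T,S=c["top"],c["scene"]
crop(T,260,140,130,130,5,"d1")
crop(S,220,110,140,140,5,"d2")
E
```

```text
shift [-0.2  1.8  0.1] turn -0.18 | tcp [ 0.6079 -0.1418  0.1321] psi 91.32 zaxis [ 0.0013 -0.0033 -1.    ] t 5.75 F [-0.7972 -5.5565  2.6297] w 0.01102124336277503 j7 2.0707970433292804
shift [ -4.8 159.4  -0.5] turn -0.18 | tcp [ 0.6079 -0.1418  0.1321] psi 91.32 zaxis [ 0.0013 -0.0033 -1.    ] t 5.75 F [-0.7972 -5.5565  2.6297] w 0.01102124336277503 j7 2.0707970433292804
```

View pics/d1.png

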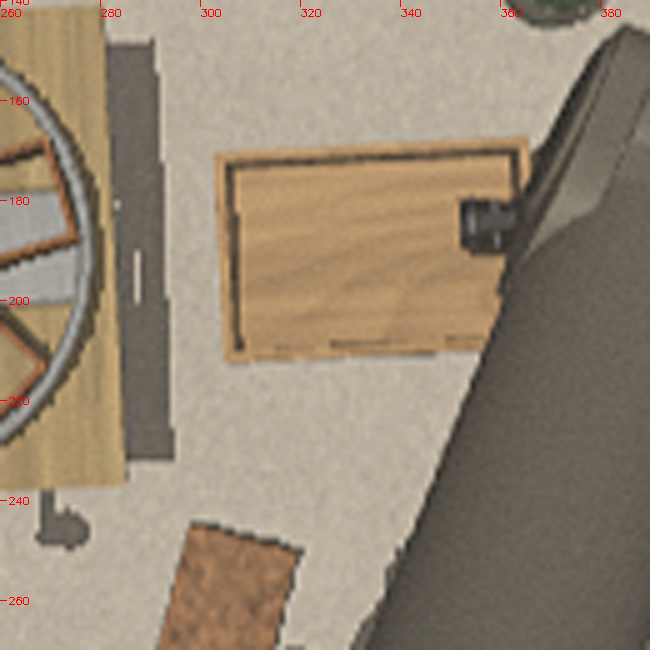

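View pics/d2.png

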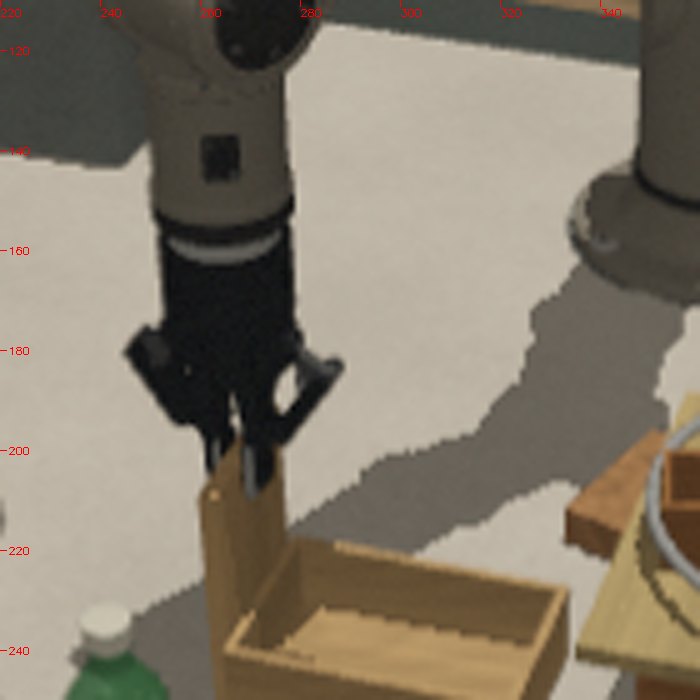

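```bash
python3 - <<'E'
from h import *
c=cams();T,S=c["top"],c["scene"]
b=[(T,(.06,.09,.055),(303.3,171)),(T,(-.06,.09,.055),(305.3,212.5)),(T,(.06,-.09,.055),(365.5,168))
,(S,(.06,.09,.055),(323,247)),(S,(-.06,.09,.055),(333.5,228))]
print(*fit(b,(.6,-.05,0),0))
E
```

```text
[ 0.5999 -0.0458  0.0262] [[-0.5158  0.1624]
 [-0.3559  0.8801]
 [ 0.4334 -0.0372]
 [-0.7636  3.2831]
 [-0.0056 -2.2947]]
```

```bash
python3 - <<'E'
from h import *
c=cams();T,S=c["top"],c["scene"]
b=[(T,(.06,.09,.055),(303.3,171)),(T,(-.06,.09,.055),(305.3,212.5)),(T,(.06,-.09,.055),(365.5,168))]
print(*fit(b,(.6,-.05,0),0))
print(proj(T,[.6,-.05,.055]),proj(T,[.61,-.05,.055]),)
crop(S,240,200,120,80,6,"e2")
E
```

```text
[ 0.6008 -0.0462  0.0232] [[-0.328  -0.2402]
 [-0.2951  0.4805]
 [ 0.6282 -0.2491]]
[[337.0352 190.5196]] [[336.9363 187.0033]]
```

View pics/e2.png

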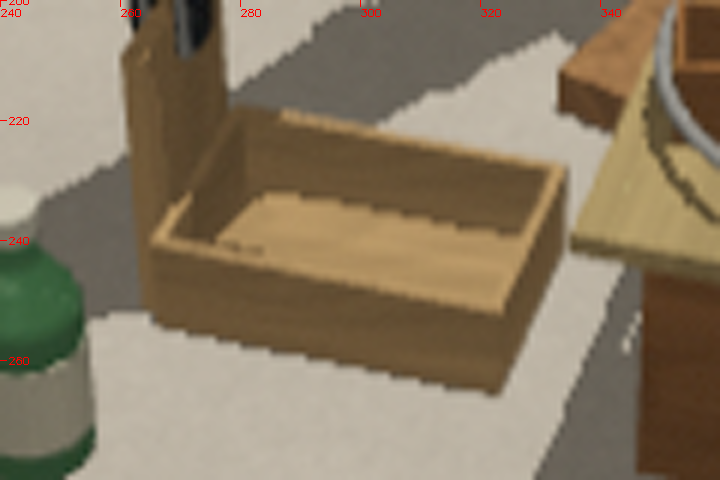

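```bash
python3 - <<'E'
from h import *
c=cams();T,S=c["top"],c["scene"]
b=[(T,(.06,.09,.055),(303.3,171)),(T,(-.06,.09,.055),(305.3,212.5)),(T,(.06,-.09,.055),(365.5,168)),
(S,(.06,.09,.055),(322.8,251.7)),(S,(-.06,.09,.055),(332.8,227.7)),(S,(.06,-.09,.055),(265,240.5)),(S,(.06,.09,0),(323,265.3)),(S,(.06,-.09,0),(265,253.7))]
print(*fit(b,(.6,-.05,0),0))
print(*fit(b,(.6,-.05,0),1))
go(.6125,.0176,.132,91.5)
E
```

```text
[ 0.6027 -0.0447  0.031 ] [[-1.0029 -0.649 ]
 [-0.6417  0.0513]
 [-0.0748 -1.1487]
 [-0.3803 -0.8154]
 [ 0.7003 -1.4945]
 [-0.9557 -1.0353]
 [-0.6252 -0.2364]
 [ 0.2253 -0.1865]]
[ 0.6008 -0.0455  0.0292 -0.0048] [[-0.6506  0.1185]
 [-0.3734  0.6752]
 [ 0.0592 -0.2563]
 [-0.4848  0.0036]
 [ 0.6402 -0.6418]
 [-0.8494 -0.2734]
 [-0.7273  0.5232]
 [ 0.3265  0.5174]]
shift [ -8.  157.2   0. ] turn -0.09 | tcp [ 0.6084 -0.1398  0.132 ] psi 91.41 zaxis [ 0.0019 -0.0003 -1.    ] t 6.15 F [1.233  0.3613 5.1726] w 0.011231824283975666 j7 2.0715692903671625
```

Request:
{"name": "send_rows", "arguments": {"moves": [-3,15,0,0,-5,35,0,0,-5,55,0,0,-5,75,0,0,-5,95,0,0,-5,115,0,0,-5,130,0,0,-5,140,0,0]}}

```text
clock: 7.15
tcp_pos: [0.6095, -0.0016, 0.132]
orientation: [-0.036, 3.14, -0.004]
contact_force: [0.1, -7.9, 5.2]
grip_width: 0.0111
```

Request:
{"name": "send_rows", "arguments": {"moves": [0,6,0,0,0,11,0,0,0,15,0,0,0,19,0,0,0,19,0,0,0,19,0,0]}}

```text
clock: 7.9
tcp_pos: [0.6091, 0.0171, 0.132]
orientation: [-0.035, 3.14, -0.004]
contact_force: [0.0, -6.4, 5.2]
grip_width: 0.0109
```

```bash
python3 - <<'E'
from h import *
go(.6097,.0192,.132,91.5)
c=cams();T,S=c["top"],c["scene"]
crop(T,240,130,130,130,5,"f1")
crop(S,250,150,150,140,5,"f2")
E
```

```text
shift [-0.6  2.1  0. ] turn -0.22 | tcp [0.6091 0.0171 0.132 ] psi 91.28 zaxis [ 0.0016 -0.0023 -1.    ] t 7.9 F [ 0.0325 -6.3601  5.2405] w 0.010886579538461146 j7 1.8095636077493804
```

View pics/f1.png

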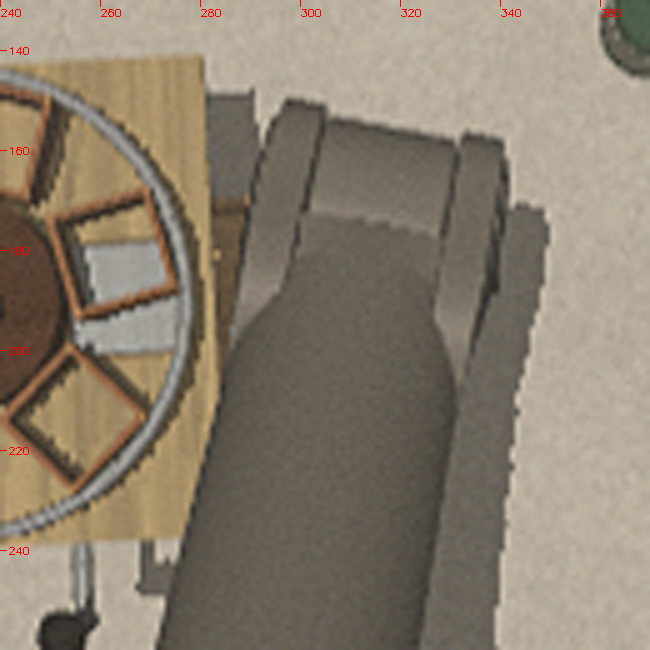

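View pics/f2.png

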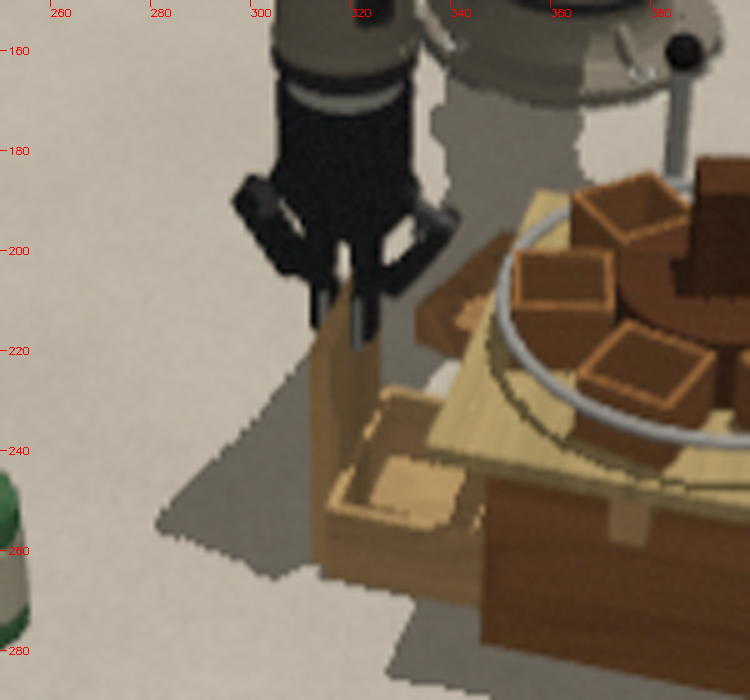

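Request:
{"name": "send_rows", "arguments": {"moves": [0,2,0,0,0,2,0,0,0,2,0,0]}}

```text
clock: 8.38
tcp_pos: [0.609, 0.0187, 0.132]
orientation: [-0.034, 3.14, -0.004]
contact_force: [0.3, -6.4, 5.9]
grip_width: 0.0112
```

Request:
{"name": "send_rows", "arguments": {"moves": [0,0,0,0,0,0,0,0,0,0,0,0,0,0,0,0,0,0,-30,0,0,0,-80,0,0,0,-140,0,0,0,-200,0], "hand": 0}}

```text
clock: 9.38
tcp_pos: [0.6082, 0.0217, 0.3331]
orientation: [0.039, -3.141, -0.0]
contact_force: [1.9, -0.1, -1.1]
grip_width: 0.0854
```

```bash
python3 - <<'E'
from h import *
go(.6,.2285,.33,60)
c=cams();T,S=c["top"],c["scene"]
crop(T,240,130,130,130,5,"g1")
crop(S,250,150,150,140,5,"g2")
E
```

```text
shift [  3.1 207.    3.1] turn 31.41 | tcp [0.6082 0.0217 0.3331] psi 91.41 zaxis [-0.0003  0.0001 -1.    ] t 9.375 F [ 1.8568 -0.1178 -1.0757] w 0.08544985638389195 j7 1.6790454364063536
```

View pics/g2.png

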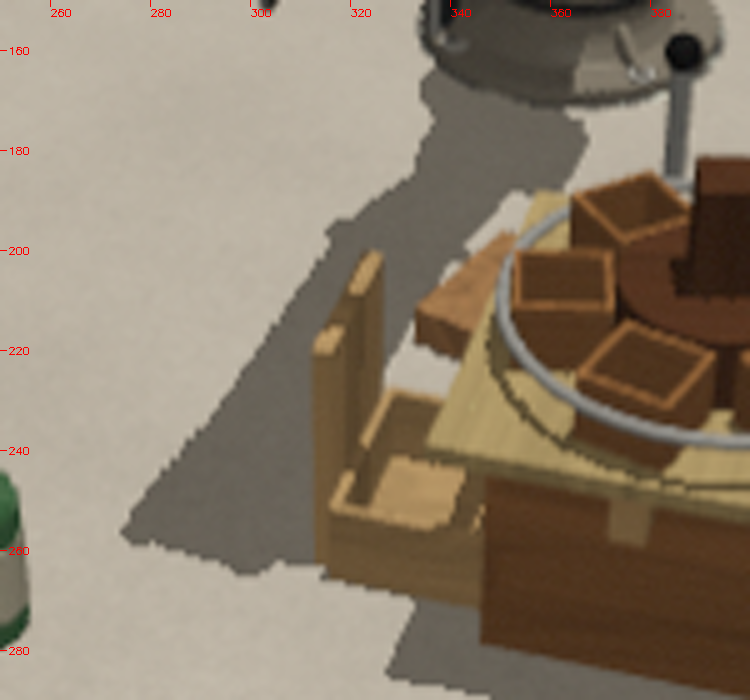

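View pics/g1.png

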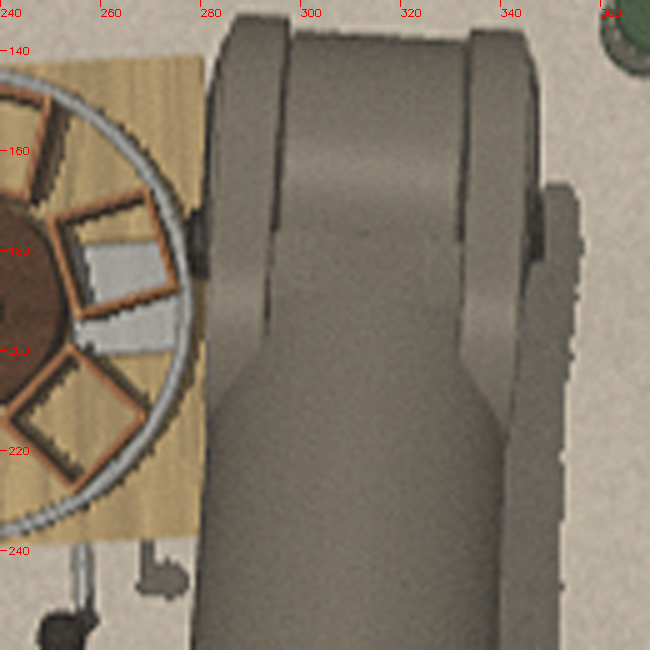

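```bash
python3 - <<'E'
from h import *
im=cv2.imread("pics/top0.png")[165:215,205:260]
im=cv2.convertScaleAbs(im,alpha=2.5,beta=0); im=cv2.resize(im,None,fx=12,fy=12,interpolation=cv2.INTER_CUBIC)
cv2.imwrite("pics/k1.png",im)
im=cv2.imread("pics/scene0.png")[175:220,375:415]
im=cv2.convertScaleAbs(im,alpha=2.5,beta=0); im=cv2.resize(im,None,fx=12,fy=12,interpolation=cv2.INTER_CUBIC)
cv2.imwrite("pics/k2.png",im)
E
```

```text
(no output)
```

View pics/k1.png

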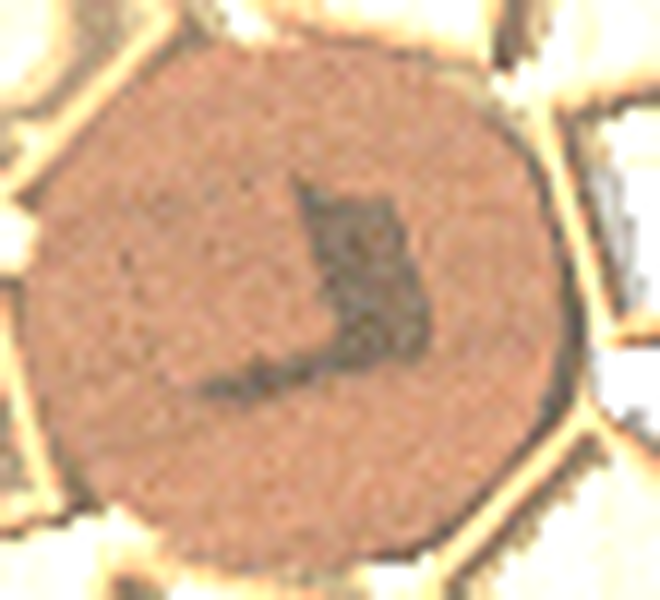

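View pics/k2.png

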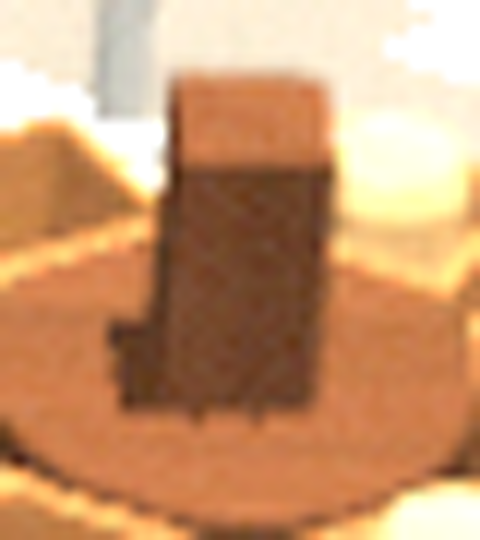

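```bash
python3 - <<'E'
from h import *
go(.5997,.2285,.333,105.7)
E
```

```text
shift [  7.1 207.9   5.7] turn -14.32 | tcp [0.6118 0.0208 0.3384] psi 91.38 zaxis [ 0.0116  0.0021 -0.9999] t 9.475 F [ 0.0873 -0.3788 -0.6995] w 0.08556922811339678 j7 1.679533491600167
```

Request:
{"name": "send_rows", "arguments": {"moves": [1,40,0,-4,3,80,0,-8,5,120,0,-12,7,160,0,-14.3,8,195,0,-14.3,8,208,0,-14.3,8,208,0,-14.3,8,208,0,-14.3]}}

```text
clock: 10.48
tcp_pos: [0.5959, 0.227, 0.3314]
orientation: [-0.425, 3.113, -0.001]
contact_force: [0.6, -0.5, 0.3]
grip_width: 0.0854
```

```bash
python3 - <<'E'
from h import *
go(.5997,.2285,.246,105.7)
c=cams();T,S=c["top"],c["scene"]
crop(S,310,100,150,150,5,"l2")
crop(T,240,130,160,130,5,"l1")
E
```

```text
shift [-4.1  0.5 85.4] turn -0.15 | tcp [0.5959 0.227  0.3314] psi 105.55 zaxis [ 0.0003 -0.0008 -1.    ] t 10.475 F [ 0.5873 -0.4685  0.2679] w 0.0853619492777258 j7 1.5790405757646988
```

View pics/l2.png

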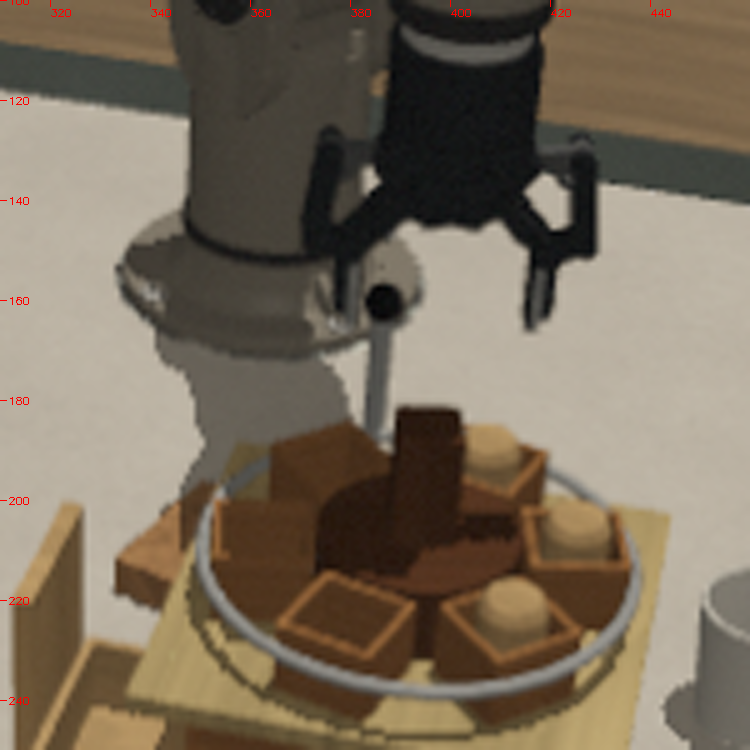

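View pics/l1.png

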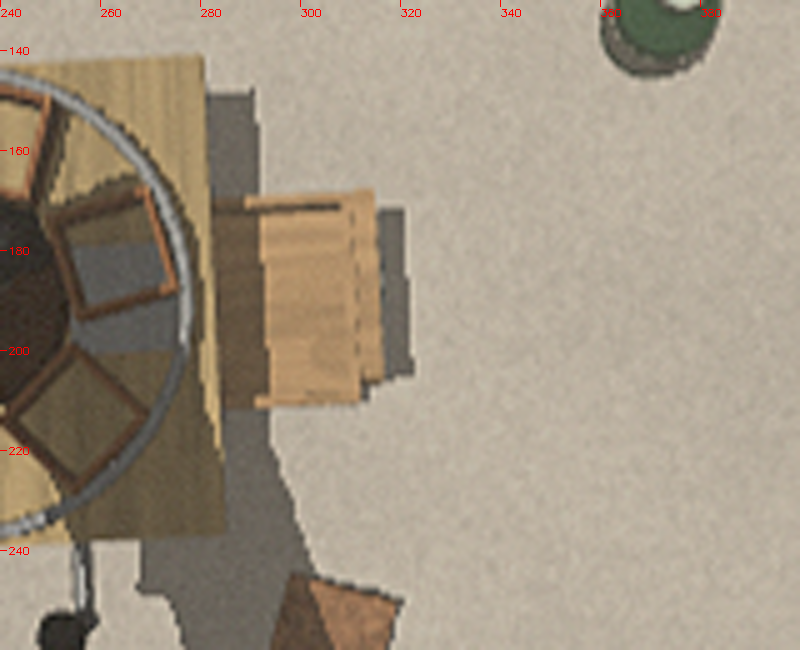

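```bash
python3 - <<'E'
from h import *
c=cams();T,S=c["top"],c["scene"]
b=[(T,(.05,-.102,.16),(314.6,168)),(T,(-.05,-.102,.16),(316.8,206)),(T,(-.06,-.09,.055),(312.3,210.8)),
(S,(.05,-.102,.16),(312.5,220)),(S,(-.05,-.102,.16),(324,200.5)),(S,(.06,-.09,.055),(316.5,252.5)),(S,(.06,-.09,0),(315,265.5))]
for z in(0,1): print(*fit(b,(.6,.11,0),z))
for s in((.600,.2282,.0256),(.5991,.2286,.0261)): print(rz(s[2])@[0,-.115,0]+[s[0],s[1],0])
go(.5997,.2285,.246,105.7)
E
```

```text
[0.6027 0.1161 0.0362] [[-1.0818 -0.6156]
 [-0.9039 -0.4469]
 [-0.8424 -0.58  ]
 [-0.2483 -0.9091]
 [-1.7523 -1.2919]
 [-0.9396 -1.6454]
 [ 0.6647 -0.4654]]
[ 0.6012  0.1154  0.0322 -0.0056] [[-0.7455  0.3142]
 [-0.7299  0.3232]
 [-0.6789  0.0936]
 [-0.3047  0.2301]
 [-1.7072 -0.1247]
 [-1.0228 -0.6444]
 [ 0.5831  0.4671]]
[0.6029 0.1132 0.    ]
[0.6021 0.1136 0.    ]
shift [-4.  -0.6 85.5] turn -0.1 | tcp [0.5957 0.228  0.3315] psi 105.6 zaxis [ 0.0003  0.     -1.    ] t 10.675 F [-0.6546  0.3649  0.1968] w 0.0853901670967385 j7 1.5787269659571144
```

Request:
{"name": "send_rows", "arguments": {"moves": [-4,0,30,0,-4,0,60,0,-4,0,85,0,-4,0,85,0,-4,0,85,0]}}

```text
clock: 11.3
tcp_pos: [0.6, 0.2302, 0.2475]
orientation: [-0.428, 3.111, 0.001]
contact_force: [0.1, 0.3, 0.1]
grip_width: 0.0857
```

Request:
{"name": "send_rows", "arguments": {"moves": [0,0,0,0,0,0,0,0,0,0,0,0,0,0,0,0,0,0,0,0], "hand": 1, "newtons": 50}}

```text
clock: 11.92
tcp_pos: [0.6004, 0.228, 0.2476]
orientation: [-0.426, 3.111, -0.003]
contact_force: [0.5, -5.4, 5.4]
grip_width: 0.0355
```

```bash
python3 - <<'E'
from h import *
go(.5997,.2285,.246,105.7)
c=cams();T,S=c["top"],c["scene"]
crop(S,310,100,150,150,5,"m2")
print(r.get_obs()["moment"])
E
```

```text
shift [0.6 0.7 1.6] turn -0.11 | tcp [0.6004 0.228  0.2476] psi 105.59 zaxis [ 0.0021 -0.0019 -1.    ] t 11.925 F [ 0.4875 -5.3936  5.4042] w 0.03551189542319725 j7 1.6165925796882514
[-1.2236 -0.0007  0.0421]
```

View pics/m2.png

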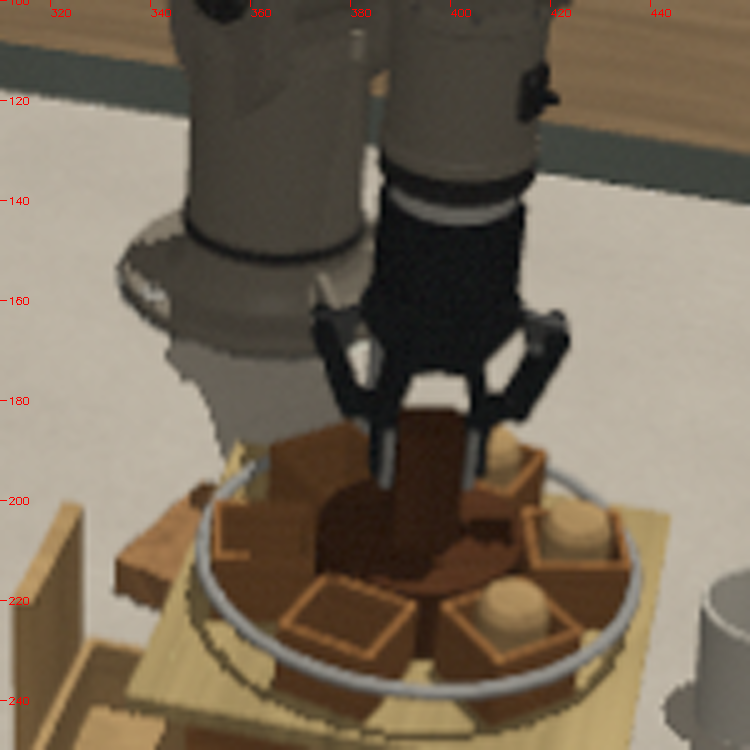

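Request:
{"name": "send_rows", "arguments": {"moves": [0,0,0,-8,0,0,0,-17,0,0,0,-26,0,0,0,-35,0,0,0,-44,0,0,0,-53,0,0,0,-62,0,0,0,-70]}}

```text
clock: 13.02
tcp_pos: [0.6013, 0.2273, 0.2476]
orientation: [-2.137, 2.301, -0.006]
contact_force: [3.2, -6.4, 4.4]
grip_width: 0.0355
```

Request:
{"name": "send_rows", "arguments": {"moves": [0,0,0,-9,0,0,0,-18,0,0,0,-26,0,0,0,-32,0,0,0,-35.5,0,0,0,-35.5,0,0,0,-35.5]}}

```text
clock: 13.9
tcp_pos: [0.6017, 0.2275, 0.2475]
orientation: [-2.734, 1.547, -0.005]
contact_force: [2.6, -6.0, 5.5]
grip_width: 0.0354
```

```bash
python3 - <<'E'
from h import *
go(.5997,.2285,.246,31.2)
c=cams();T,S=c["top"],c["scene"]
crop(S,310,100,150,150,5,"n2")
crop(T,170,130,130,145,5,"n1")
print(r.get_obs()["moment"])
E
```

```text
shift [-1.9  1.2  1.5] turn -0.22 | tcp [0.6017 0.2275 0.2475] psi -149.02 zaxis [ 0.0031 -0.0011 -1.    ] t 13.9 F [ 2.5927 -5.9688  5.5052] w 0.03540763056103083 j7 2.9567903347008406
[-1.0854 -0.2335 -0.05  ]
```

View pics/n1.png

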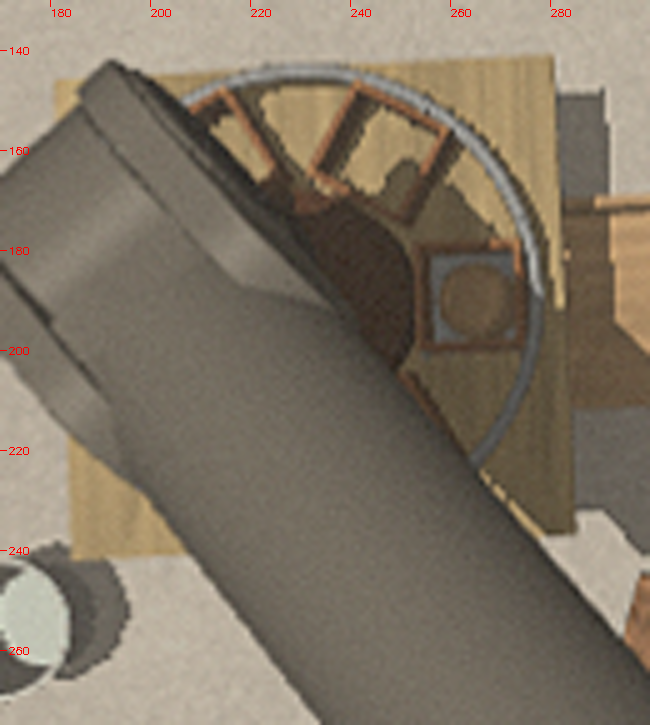

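View pics/n2.png

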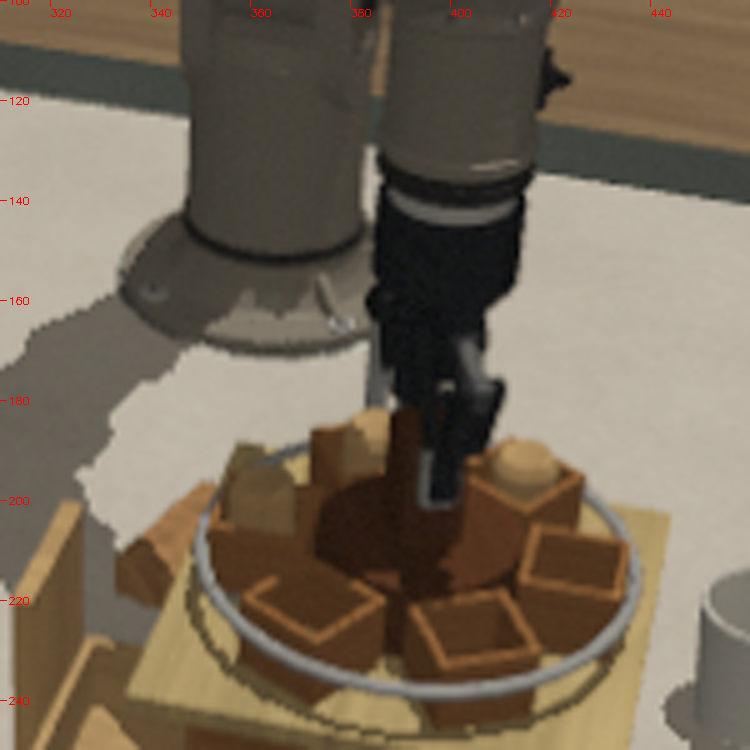

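Request:
{"name": "send_rows", "arguments": {"moves": [0,0,0,0,0,0,0,0,0,0,0,0,0,0,-20,0,0,0,-60,0,0,0,-95,10,0,0,-95,20,0,0,-95,30], "hand": 0}}

```text
clock: 15.0
tcp_pos: [0.5992, 0.2309, 0.3418]
orientation: [-2.238, 2.203, -0.0]
contact_force: [0.3, -0.5, 0.1]
grip_width: 0.085
```

```bash
python3 - <<'E'
from h import *
go(.437,.24,.34,91.5)
c=cams();T=c["top"]
for z in(.215,.172):
  P=atz(T,(263.5,189),z); L=rz(-.026)@(P-[.5995,.2285,0]); print(P,np.degrees(np.arctan2(L[1],L[0])))
print(r.get_obs()["joints"])
E
```

```text
shift [-11.7 162.    1.7] turn 89.41 | tcp [0.5992 0.2309 0.3418] psi -179.09 zaxis [ 0.0007  0.0005 -1.    ] t 15.0 F [ 0.2761 -0.4959  0.1455] w 0.08501148556176279 j7 2.48166404821469
[0.5997 0.1423 0.215 ] -91.37198666025998
[0.6023 0.1466 0.172 ] -89.50039898188
[ 0.0087  0.4223 -0.6692  1.4634  0.2641  1.347   2.4859]
```

Request:
{"name": "send_rows", "arguments": {"moves": [-1,20,0,10,-3,45,0,20,-5,70,0,30,-6,95,0,40,-8,120,0,50,-10,145,0,60,-12,162,0,70,-12,162,0,80], "hand": 1}}

```text
clock: 16.1
tcp_pos: [0.4355, 0.2396, 0.3415]
orientation: [-0.308, 3.126, -0.001]
contact_force: [-0.7, 0.2, -0.2]
grip_width: -0.0001
```

```bash
python3 - <<'E'
from h import *
go(.437,.24,.34,91.5)
go(.437,.24,.20,91.5)
print(r.get_obs()["joints"])
E
```

```text
shift [-1.5  0.1  1.5] turn 9.76 | tcp [0.4355 0.2396 0.3415] psi 101.26 zaxis [ 0.0003 -0.0005 -1.    ] t 16.1 F [-0.7103  0.1785 -0.1894] w -7.097137984154471e-05 j7 1.0724124238642092
shift [ -1.5   0.1 141.5] turn 9.76 | tcp [0.4355 0.2396 0.3415] psi 101.26 zaxis [ 0.0003 -0.0005 -1.    ] t 16.1 F [-0.7103  0.1785 -0.1894] w -7.097137984154471e-05 j7 1.0724124238642092
[-0.1282  0.128  -0.5472  1.7938  0.0709  1.2392  1.0724]
```

Request:
{"name": "send_rows", "arguments": {"moves": [-1,0,20,5,-1,0,50,9.8,-1,0,80,9.8,-1,0,110,9.8,-1,0,135,9.8,-1,0,141,9.8,-1,0,141,9.8]}}

```text
clock: 16.98
tcp_pos: [0.4381, 0.2395, 0.2006]
orientation: [0.042, -3.141, -0.0]
contact_force: [-0.1, -0.2, 0.5]
grip_width: 0.0
```

```bash
python3 - <<'E'
from h import *
go(.437,.24,.20,91.5)
c=cams();T,S=c["top"],c["scene"]
crop(S,310,60,150,150,5,"o2")
crop(T,170,130,130,145,5,"o1")
print(r.get_obs()["joints"])
E
```

```text
shift [1.  0.6 0.6] turn 0.02 | tcp [0.4381 0.2395 0.2006] psi 91.52 zaxis [-0.0002  0.0001 -1.    ] t 16.975 F [-0.1161 -0.2153  0.5228] w 4.814718877450689e-06 j7 0.8177900913601945
[-0.1761  0.2667 -0.5222  1.9716  0.1635  0.9421  0.8172]
```

View pics/o1.png

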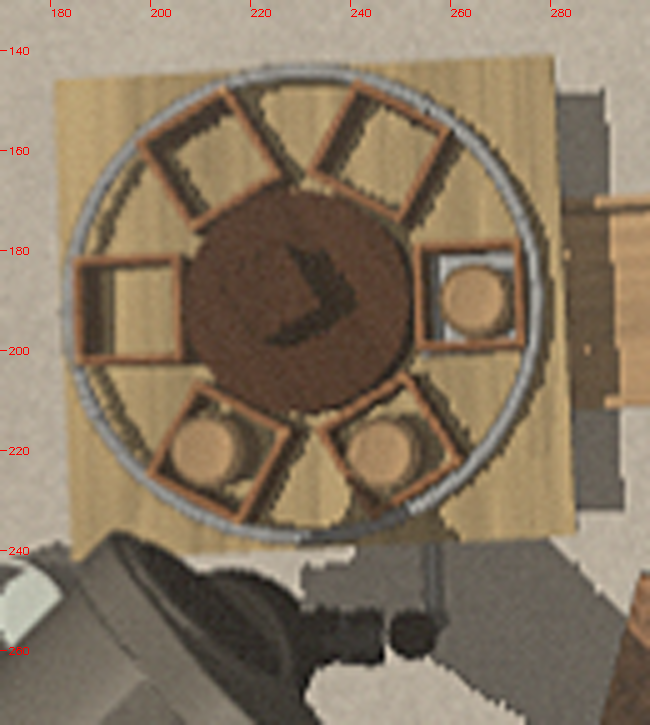

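View pics/o2.png

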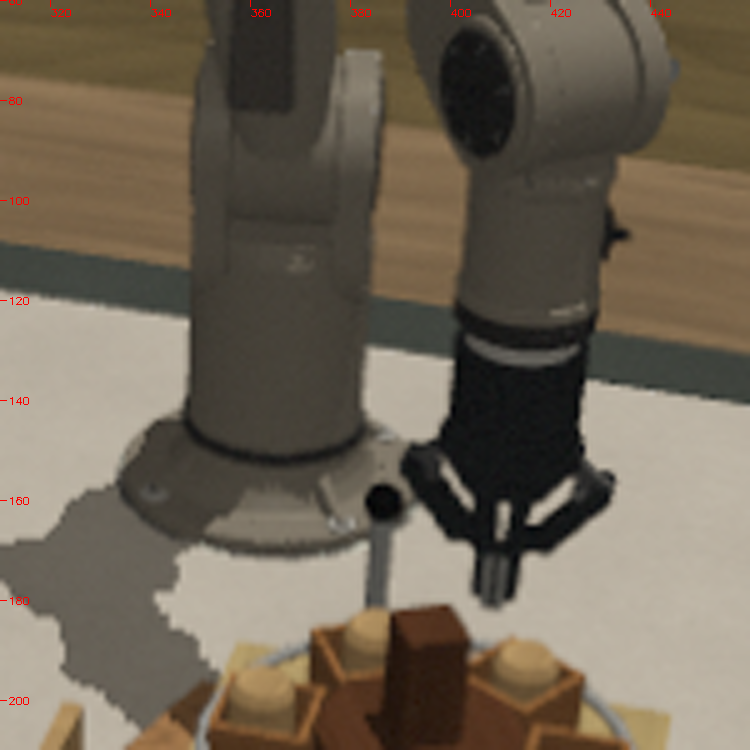

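Request:
{"name": "send_rows", "arguments": {"moves": [0,0,-15,10,0,0,-15,20,0,0,-15,30,0,0,-15,40,0,0,-15,50,0,0,-15,60,0,0,-15,70,0,0,-15,80]}}

```text
clock: 18.08
tcp_pos: [0.4386, 0.2397, 0.2166]
orientation: [1.995, 2.426, 0.003]
contact_force: [0.5, -0.4, -0.1]
grip_width: -0.0002
```

Request:
{"name": "send_rows", "arguments": {"moves": [0,0,0,10,0,0,0,10,0,0,0,10]}}

```text
clock: 18.45
tcp_pos: [0.4383, 0.2394, 0.2159]
orientation: [2.19, 2.252, 0.002]
contact_force: [0.0, -0.0, -0.5]
grip_width: -0.0001
```

```bash
python3 - <<'E'
from h import *
go(.437,.20,.215,1.5)
go(.439,.12,.20,1.5)
c=cams();T,S=c["top"],c["scene"]
crop(S,310,60,150,150,5,"p2")
crop(T,170,160,130,130,5,"p1")
print(r.get_obs()["joints"])
E
```

```text
shift [-39.4  -2.4   0.9] turn 0.12 | tcp [0.4383 0.2394 0.2159] psi 1.62 zaxis [ 0.0009  0.0006 -1.    ] t 18.45 F [ 0.0469 -0.0012 -0.4745] w -9.985936484929557e-05 j7 -0.6713580861967609
shift [-119.4   -2.6   15.8] turn 0.12 | tcp [0.4383 0.2394 0.2159] psi 1.62 zaxis [ 0.0009  0.0006 -1.    ] t 18.45 F [ 0.0469 -0.0012 -0.4745] w -9.985936484929557e-05 j7 -0.6713580861967609
[-0.3719  0.2225 -0.2901  1.9693  0.0771  0.9597 -0.6726]
```

View pics/p1.png

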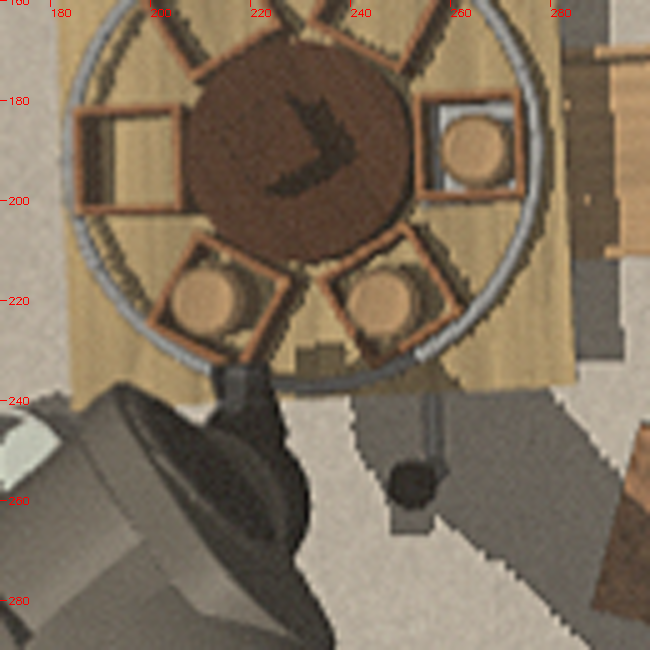

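View pics/p2.png

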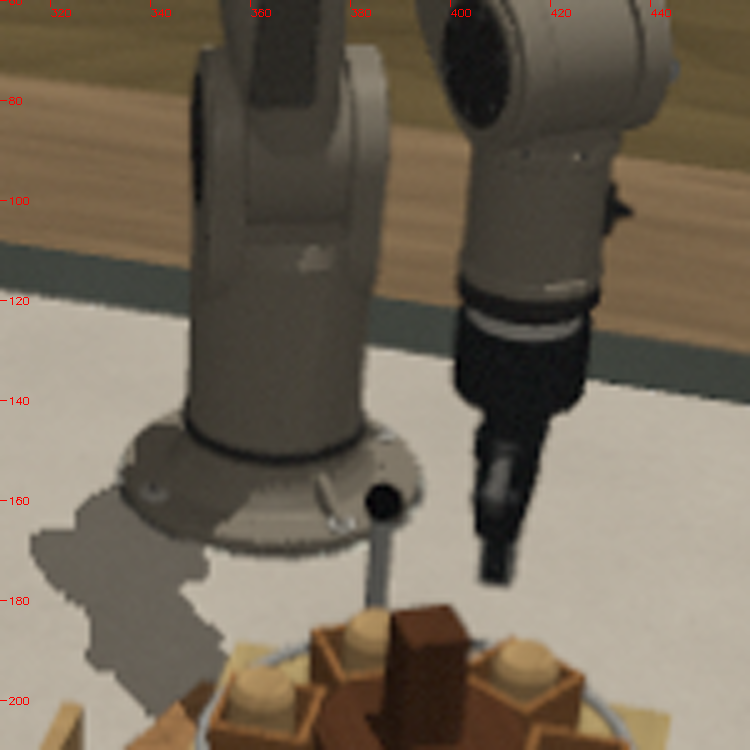

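Request:
{"name": "send_rows", "arguments": {"moves": [-20,0,0,0,-38,0,0,0,-48,0,0,0,-60,0,3,0,-72,0,7,0,-84,0,11,0,-95,0,16,0,-104,0,16,0]}}

```text
clock: 19.55
tcp_pos: [0.4404, 0.1347, 0.1988]
orientation: [-2.193, -2.248, 0.001]
contact_force: [-0.6, 4.0, 1.4]
grip_width: 0.0003
```

```bash
python3 - <<'E'
from h import *
go(.439,.12,.20,1.5)
c=cams();T,S=c["top"],c["scene"]
crop(S,290,120,160,150,5,"q2")
crop(T,170,160,150,130,5,"q1")
E
```

```text
shift [-14.7  -1.7  -1.2] turn -0.08 | tcp [0.4404 0.1347 0.1988] psi 1.42 zaxis [-0.0007  0.0001 -1.    ] t 19.55 F [-0.557   3.9928  1.3512] w 0.00028097280677160324 j7 -0.45785825866090346
```

View pics/q1.png

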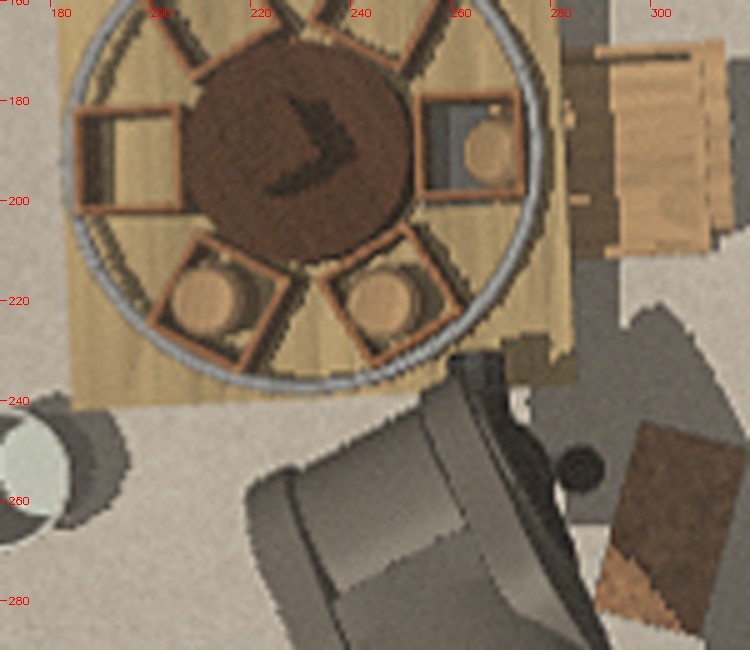

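View pics/q2.png

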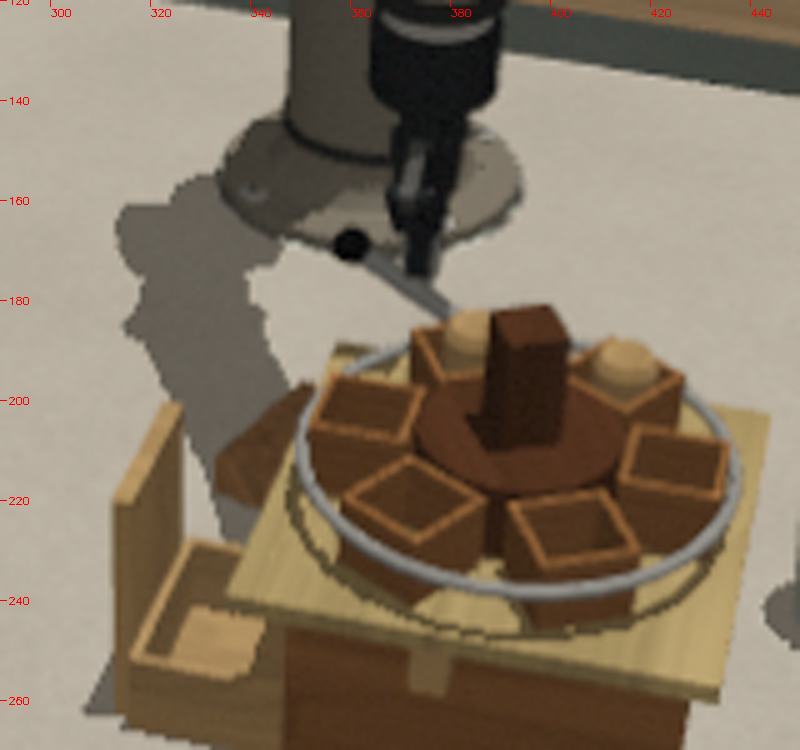

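Request:
{"name": "send_rows", "arguments": {"moves": [-5,0,0,0,-9,0,0,0,-9,0,0,0,-9,0,0,0,-9,0,0,0,-9,0,0,0]}}

```text
clock: 20.4
tcp_pos: [0.4409, 0.1261, 0.1993]
orientation: [2.194, 2.248, -0.0]
contact_force: [0.7, 2.3, 2.9]
grip_width: -0.0
```

```bash
python3 - <<'E'
from h import *
go(.439,.12,.20,1.5)
c=cams();T,S=c["top"],c["scene"]
crop(S,290,120,160,150,5,"s2")
crop(T,170,160,150,130,5,"s1")
E
```

```text
shift [-6.1 -2.  -0.7] turn -0.09 | tcp [0.4409 0.1261 0.1993] psi 1.41 zaxis [ 0.0001 -0.0002 -1.    ] t 20.4 F [0.6801 2.2915 2.8697] w -3.108820922332896e-05 j7 -0.4386739022636858
```

View pics/s1.png

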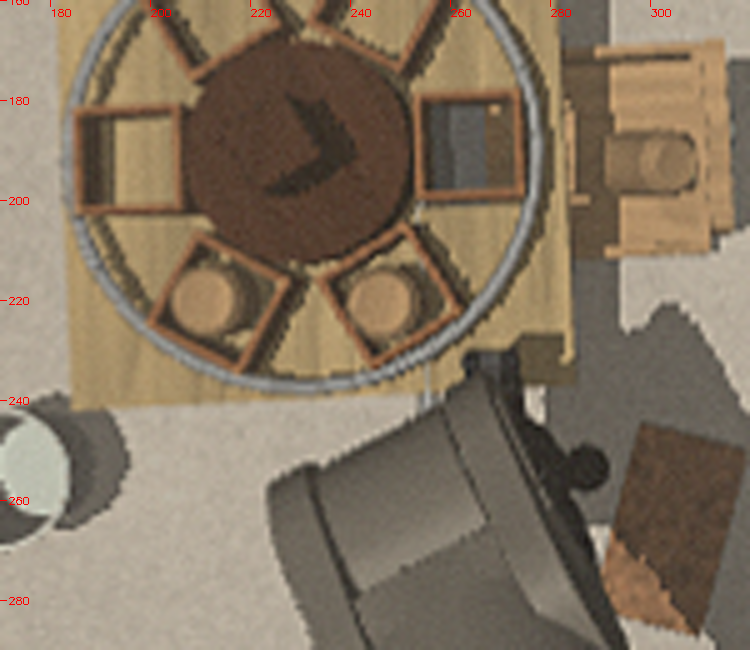

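View pics/s2.png

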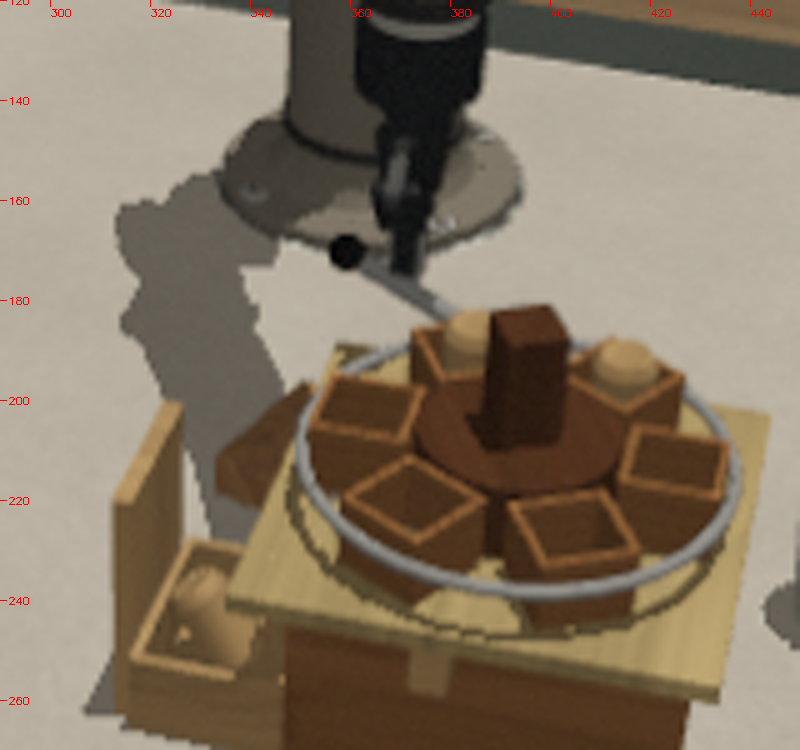

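Request:
{"name": "send_rows", "arguments": {"moves": [12,0,0,0,24,0,-2,0,36,0,-6,0,48,0,-10,0,60,0,-14,0,72,0,-16,0,95,0,-16,0,113,0,-30,0]}}

```text
clock: 21.5
tcp_pos: [0.4373, 0.2396, 0.2288]
orientation: [-2.193, -2.248, 0.004]
contact_force: [0.4, -0.1, 0.6]
grip_width: 0.0001
```

Request:
{"name": "send_rows", "arguments": {"moves": [0,0,-60,0,0,0,-115,-5,0,10,-115,-10,0,50,-115,-15,0,90,-115,-20,0,130,-115,-25,0,160,-115,-29.8,0,160,-115,-29.8], "hand": 0}}

```text
clock: 22.5
tcp_pos: [0.5997, 0.2424, 0.344]
orientation: [-1.545, -2.735, 0.001]
contact_force: [-0.3, 0.8, 0.3]
grip_width: 0.0853
```

```bash
python3 - <<'E'
from h import *
go(.6,.2285,.246,31.2)
print(r.get_obs()["joints"])
c=cams();T,S=c["top"],c["scene"]
crop(S,290,90,160,150,5,"t2")
crop(T,170,130,150,130,5,"t1")
E
```

```text
shift [-12.   -6.8  98. ] turn -0.12 | tcp [0.5997 0.2424 0.344 ] psi 31.08 zaxis [-0.0005 -0.0006 -1.    ] t 22.5 F [-0.3124  0.8192  0.3169] w 0.0852611243701595 j7 -0.022808791671518225
[-0.2779  0.3709 -0.2796  1.4665  0.1037  1.3194 -0.0228]
```

View pics/t1.png

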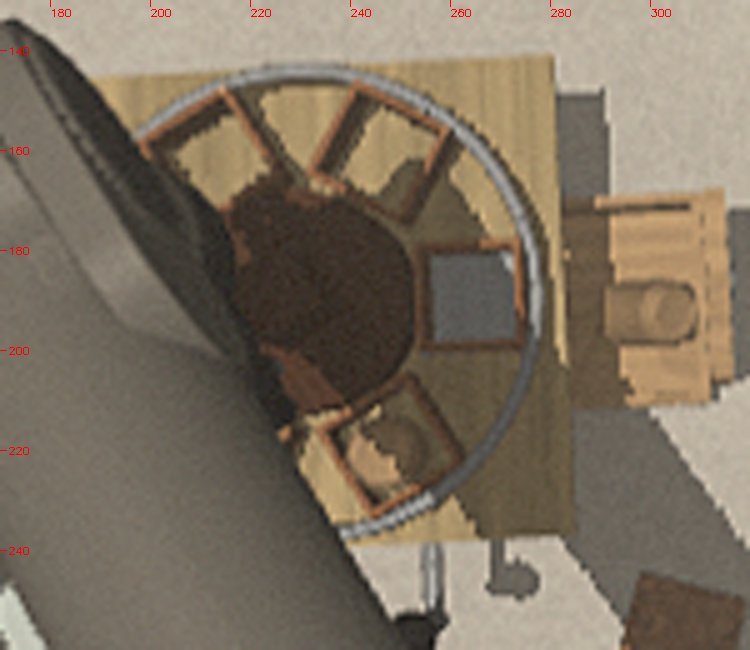

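View pics/t2.png

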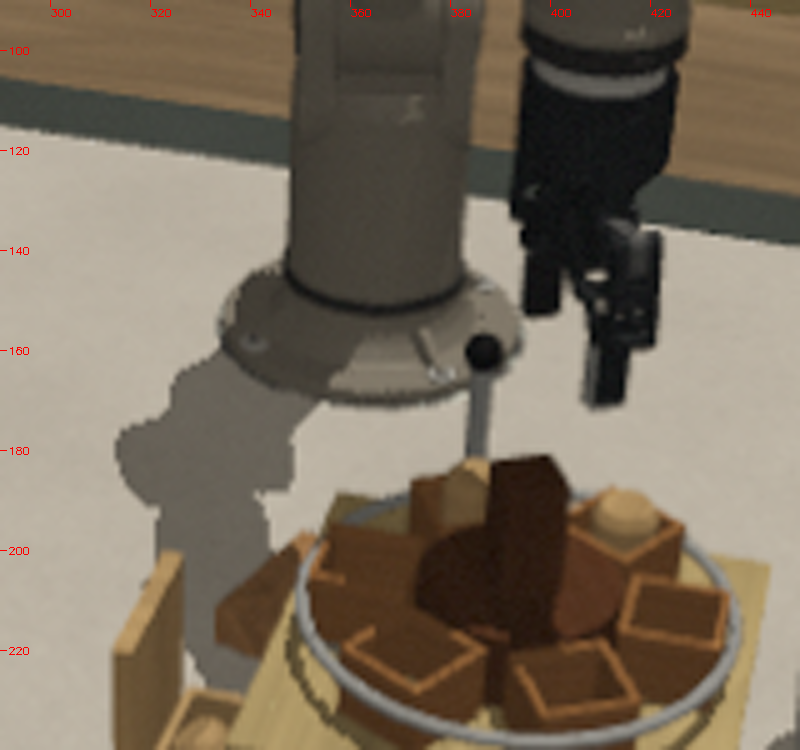

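Request:
{"name": "send_rows", "arguments": {"moves": [-12,-7,10,0,-12,-7,45,0,-12,-7,80,0,-12,-7,97,0,-12,-7,97,0]}}

```text
clock: 23.22
tcp_pos: [0.5974, 0.2285, 0.2465]
orientation: [-1.542, -2.736, 0.003]
contact_force: [0.1, 0.9, 1.0]
grip_width: 0.0857
```

Request:
{"name": "send_rows", "arguments": {"moves": [0,0,0,0,0,0,0,0,0,0,0,0,0,0,0,0,0,0,0,0], "hand": 1}}

```text
clock: 23.85
tcp_pos: [0.6, 0.2304, 0.2489]
orientation: [1.54, 2.735, 0.007]
contact_force: [6.0, 3.6, 0.9]
grip_width: 0.0356
```

Request:
{"name": "send_rows", "arguments": {"moves": [0,0,0,-8,0,0,0,-16,0,0,0,-25,0,0,0,-34,0,0,0,-43,0,0,0,-52,0,0,0,-58,0,0,0,-60]}}

```text
clock: 24.85
tcp_pos: [0.5988, 0.2282, 0.2489]
orientation: [-0.033, 3.14, -0.001]
contact_force: [-2.6, -3.9, 6.2]
grip_width: 0.0354
```

Request:
{"name": "send_rows", "arguments": {"moves": [0,0,0,0,0,0,0,0]}}

```text
clock: 25.1
tcp_pos: [0.5988, 0.2282, 0.2489]
orientation: [-0.031, 3.14, -0.001]
contact_force: [-2.8, -4.6, 6.1]
grip_width: 0.0353
```

```bash
python3 - <<'E'
from h import *
go(.6,.2285,.246,91.2)
print(r.get_obs()["joints"])
c=cams();T,S=c["top"],c["scene"]
crop(S,290,90,160,150,5,"u2")
crop(T,170,130,150,130,5,"u1")
E
```

```text
shift [-1.2  0.3  2.9] turn -0.08 | tcp [0.5988 0.2282 0.2489] psi 91.12 zaxis [ 0.0014 -0.0007 -1.    ] t 25.1 F [-2.8243 -4.5503  6.093 ] w 0.03528765073617652 j7 0.944745267432938
[-0.1102  0.4494 -0.4842  1.5971  0.2249  1.1498  0.9447]
```

View pics/u1.png

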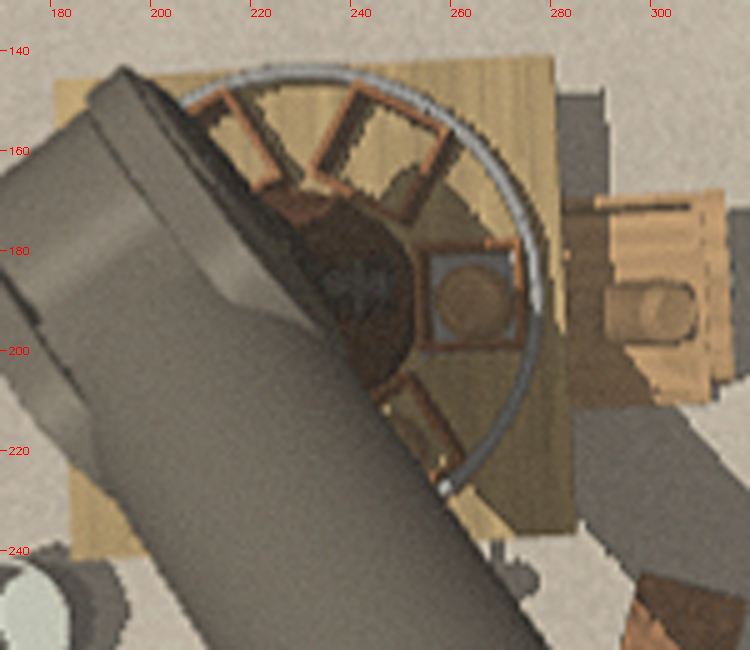

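View pics/u2.png

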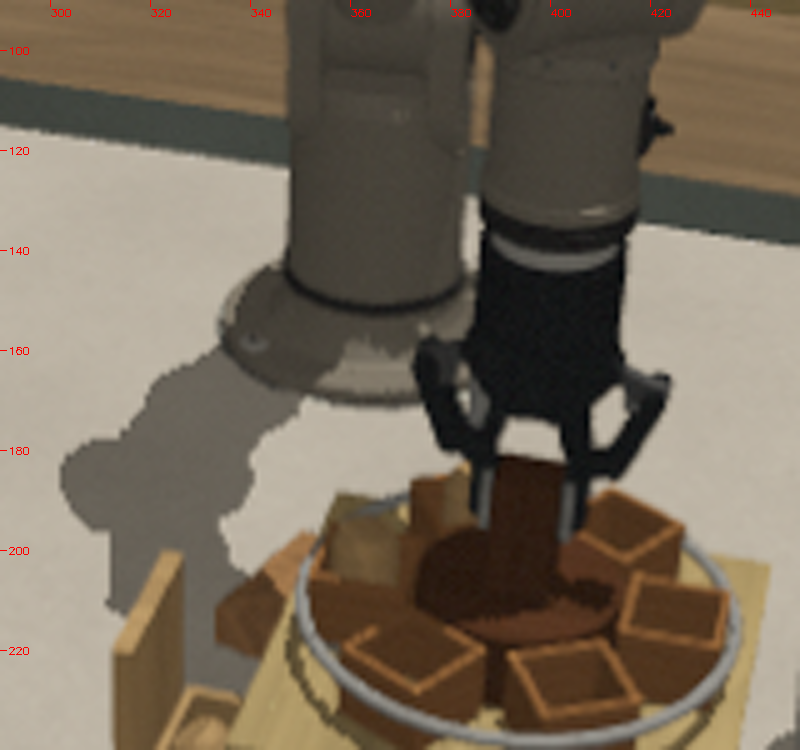

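Request:
{"name": "send_rows", "arguments": {"moves": [0,0,0,0,0,0,0,0,0,0,0,0,0,0,-20,0,0,0,-60,0,0,0,-93,10,20,2,-93,20,50,4,-93,30], "hand": 0}}

```text
clock: 26.2
tcp_pos: [0.5483, 0.2326, 0.3422]
orientation: [0.79, 3.039, 0.003]
contact_force: [0.7, 0.1, -0.8]
grip_width: 0.0849
```

```bash
python3 - <<'E'
from h import *
go(.438,.2395,.34,1.5)
E
```

```text
shift [ 99.7 -47.7   2. ] turn 59.35 | tcp [0.5483 0.2326 0.3422] psi 60.85 zaxis [ 0.0021  0.0016 -1.    ] t 26.2 F [ 0.6869  0.1353 -0.7762] w 0.0849458387889465 j7 0.44800595719135006
```

Request:
{"name": "send_rows", "arguments": {"moves": [20,-10,0,10,45,-20,0,20,70,-33,0,30,95,-45,0,40,100,-48,10,50,100,-48,50,59.5,100,-48,90,59.5,100,-48,120,59.5], "hand": 1}}

```text
clock: 27.2
tcp_pos: [0.4374, 0.2386, 0.2203]
orientation: [2.187, 2.255, 0.001]
contact_force: [-0.2, -0.5, 0.3]
grip_width: -0.0001
```

Request:
{"name": "send_rows", "arguments": {"moves": [0,0,5,0,0,0,5,0]}}

```text
clock: 27.45
tcp_pos: [0.438, 0.2389, 0.2166]
orientation: [2.188, 2.254, 0.002]
contact_force: [0.1, -0.1, -0.1]
grip_width: 0.0
```

```bash
python3 - <<'E'
from h import *
go(.438,.2395,.216,1.5)
go(.4405,.126,.20,1.5)
print(r.get_obs()["joints"])
E
```

```text
shift [0.6 0.  0.6] turn 0.22 | tcp [0.438  0.2389 0.2166] psi 1.72 zaxis [ 0.0012  0.001  -1.    ] t 27.45 F [ 0.0953 -0.1151 -0.0658] w 2.6514434927635645e-05 j7 -0.6865728571685022
shift [-112.9   -0.9   16.5] turn 0.22 | tcp [0.438  0.2389 0.2166] psi 1.72 zaxis [ 0.0012  0.001  -1.    ] t 27.45 F [ 0.0953 -0.1151 -0.0658] w 2.6514434927635645e-05 j7 -0.6865728571685022
[-0.3123  0.2264 -0.3579  1.9659  0.0959  0.9638 -0.6866]
```

Request:
{"name": "send_rows", "arguments": {"moves": [-20,0,0,0,-38,0,0,0,-50,0,0,0,-62,0,3,0,-74,0,7,0,-86,0,11,0,-98,0,16,0,-108,0,16,0]}}

```text
clock: 28.45
tcp_pos: [0.4402, 0.1297, 0.1987]
orientation: [-2.187, -2.254, 0.001]
contact_force: [-1.0, 3.9, 2.9]
grip_width: 0.0002
```

Request:
{"name": "send_rows", "arguments": {"moves": [-5,0,0,0,-5,0,0,0,-5,0,0,0,-5,0,0,0,-5,0,0,0,-5,0,0,0]}}

```text
clock: 29.2
tcp_pos: [0.4408, 0.1252, 0.1994]
orientation: [2.188, 2.254, -0.0]
contact_force: [-1.3, 1.7, 4.9]
grip_width: 0.0002
```

```bash
python3 - <<'E'
from h import *
go(.438,.2395,.216,1.5)
c=cams();T,S=c["top"],c["scene"]
crop(S,290,120,160,150,5,"v2")
crop(T,170,130,150,130,5,"v1")
E
```

```text
shift [114.3   0.6 -16.7] turn 0.21 | tcp [0.4408 0.1252 0.1994] psi 1.71 zaxis [ 0.     -0.0002 -1.    ] t 29.2 F [-1.3326  1.6576  4.9201] w 0.00022717589489177703 j7 -0.4471488642941462
```

View pics/v1.png

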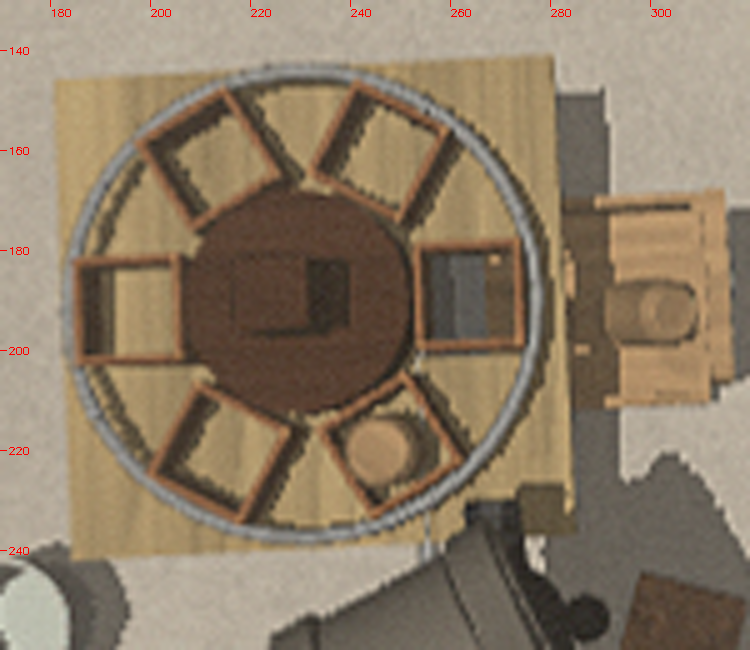

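View pics/v2.png

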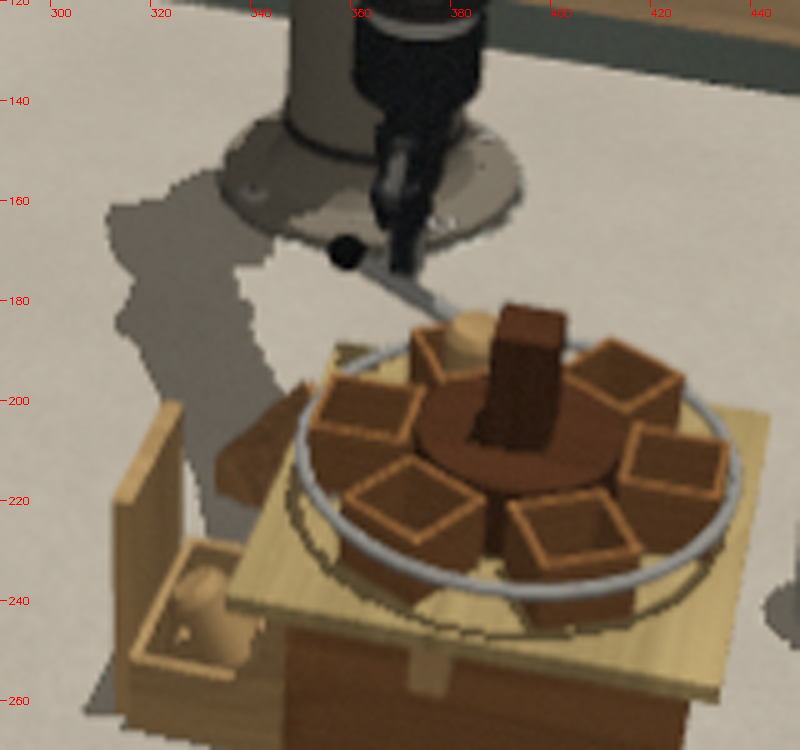

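Request:
{"name": "send_rows", "arguments": {"moves": [12,0,0,0,24,0,-2,0,36,0,-6,0,48,0,-10,0,60,0,-14,0,72,0,-16,0,95,0,-16,0,113,0,-30,0]}}

```text
clock: 30.3
tcp_pos: [0.4366, 0.2386, 0.2288]
orientation: [-2.188, -2.254, 0.004]
contact_force: [0.2, 0.1, -0.2]
grip_width: 0.0004
```

Request:
{"name": "send_rows", "arguments": {"moves": [0,0,-60,0,0,0,-112,0,-2,10,-112,0,-5,50,-112,0,-8,90,-112,0,-12,130,-112,0,-14,162,-112,0,-14,162,-112,0], "hand": 0}}

```text
clock: 31.3
tcp_pos: [0.6014, 0.2278, 0.3395]
orientation: [-2.191, -2.251, 0.004]
contact_force: [-1.2, 0.5, -0.2]
grip_width: 0.0854
```

```bash
python3 - <<'E'
from h import *
go(.6,.2285,.246,1.3)
print(r.get_obs()["joints"])
c=cams();T,S=c["top"],c["scene"]
crop(S,290,150,160,120,5,"w2")
crop(T,230,130,100,130,6,"w1")
E
```

```text
shift [ 0.8 -1.2 93.5] turn 0.25 | tcp [0.6014 0.2278 0.3395] psi 1.55 zaxis [-0.002  -0.0014 -1.    ] t 31.3 F [-1.2327  0.4593 -0.2184] w 0.08539303222883411 j7 -0.5196044312254499
[-0.2491  0.3683 -0.2882  1.4808  0.1064  1.3103 -0.5196]
```

View pics/w1.png

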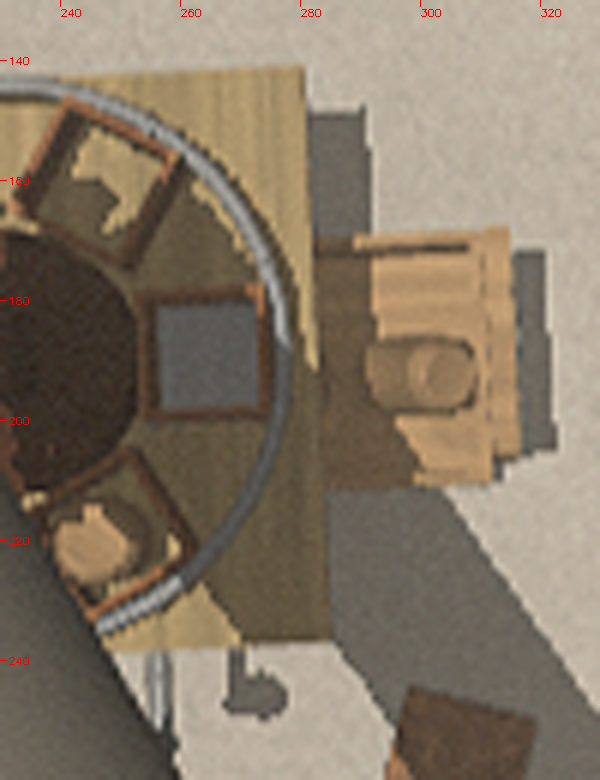

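View pics/w2.png

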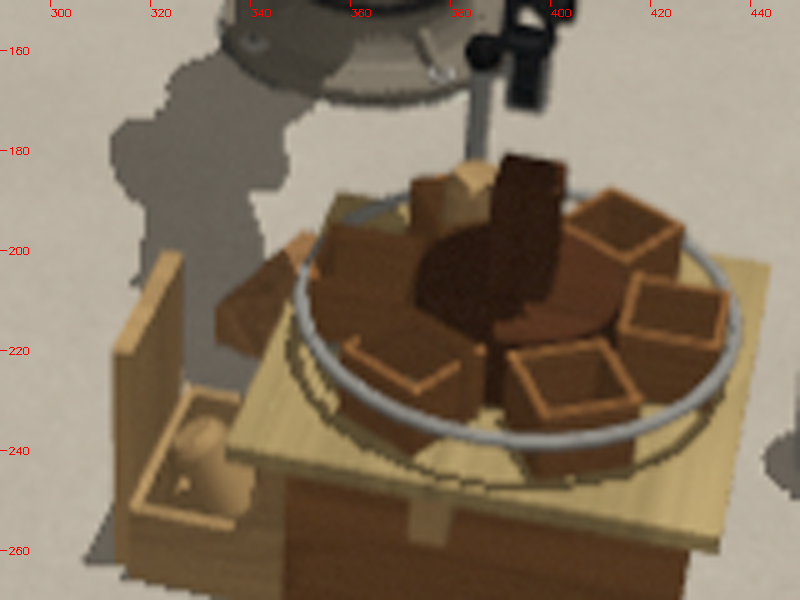

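Request:
{"name": "send_rows", "arguments": {"moves": [0,-1,30,0,0,-1,60,0,0,-1,92,0,0,-1,92,0,0,-1,92,0]}}

```text
clock: 32.02
tcp_pos: [0.5988, 0.2296, 0.2509]
orientation: [2.187, 2.255, 0.002]
contact_force: [-0.2, 0.5, 0.0]
grip_width: 0.0854
```

Request:
{"name": "send_rows", "arguments": {"moves": [0,0,0,0,0,0,0,0,0,0,0,0,0,0,0,0,0,0,0,0], "hand": 1}}

```text
clock: 32.65
tcp_pos: [0.6013, 0.2295, 0.2508]
orientation: [2.187, 2.252, 0.008]
contact_force: [8.1, 2.5, 2.0]
grip_width: 0.0353
```

Request:
{"name": "send_rows", "arguments": {"moves": [0,0,0,-8,0,0,0,-16,0,0,0,-25,0,0,0,-34,0,0,0,-43,0,0,0,-52,0,0,0,-58,0,0,0,-60]}}

```text
clock: 33.65
tcp_pos: [0.6003, 0.2288, 0.2507]
orientation: [0.768, 3.043, 0.003]
contact_force: [3.6, -0.3, 5.2]
grip_width: 0.0356
```

Request:
{"name": "send_rows", "arguments": {"moves": [0,0,0,0,0,0,0,0]}}

```text
clock: 33.9
tcp_pos: [0.6003, 0.2288, 0.2507]
orientation: [0.77, 3.042, 0.002]
contact_force: [3.0, -1.6, 6.0]
grip_width: 0.0354
```

```bash
python3 - <<'E'
from h import *
go(.6,.2285,.246,61.2)
print(r.get_obs()["joints"])
c=cams();T,S=c["top"],c["scene"]
crop(S,290,90,160,150,5,"x2")
crop(T,170,130,150,130,5,"x1")
E
```

```text
shift [ 0.1 -0.4  4.7] turn 0.38 | tcp [0.6003 0.2288 0.2507] psi 61.58 zaxis [ 0.0035  0.0006 -1.    ] t 33.9 F [ 2.9988 -1.5739  6.0316] w 0.03539811874717521 j7 0.42504837368025983
[-0.1014  0.4514 -0.4968  1.5924  0.2309  1.153   0.425 ]
```

View pics/x1.png

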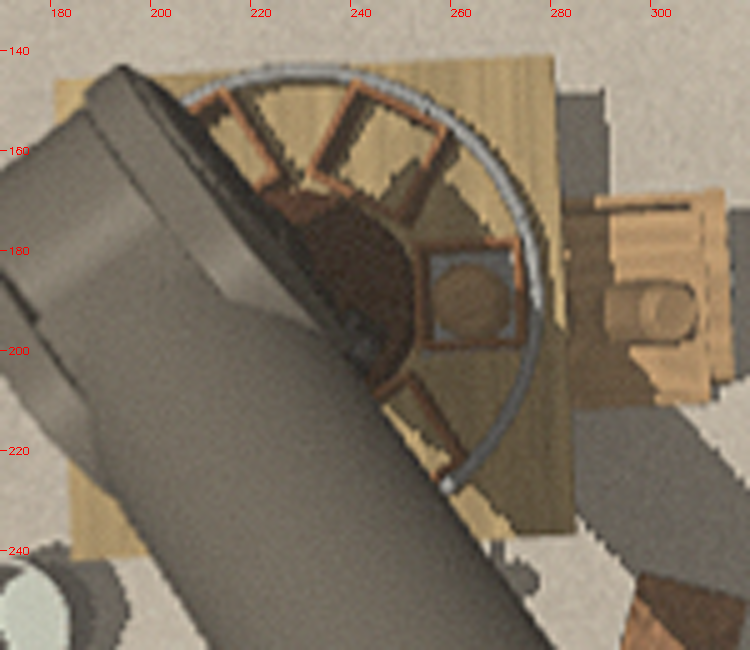

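Third foot is over the hole (pocket centred ~(264,189)). Release and go to the lever.

Request:
{"name": "send_rows", "arguments": {"moves": [0,0,0,0,0,0,0,0,0,0,0,0,0,0,-20,0,0,0,-60,0,0,0,-91,10,20,-10,-91,20,50,-24,-91,30], "hand": 0}}

```text
clock: 35.0
tcp_pos: [0.5435, 0.2319, 0.3421]
orientation: [1.539, 2.738, 0.004]
contact_force: [-0.2, 0.8, -0.3]
grip_width: 0.0854
```

```bash
python3 - <<'E'
from h import *
go(.438,.2395,.216,1.5)
E
```

```text
shift [ 61.3 -86.5 125.9] turn 29.83 | tcp [0.5435 0.2319 0.3421] psi 31.33 zaxis [ 0.002   0.0015 -1.    ] t 35.0 F [-0.2445  0.7904 -0.3278] w 0.0853929301717543 j7 -0.0720814501191968
```

Request:
{"name": "send_rows", "arguments": {"moves": [15,-20,0,10,30,-42,0,20,45,-64,0,29.8,61,-86,0,29.8,61,-86,30,29.8,61,-86,70,29.8,61,-86,105,29.8,61,-86,125,29.8], "hand": 1}}

```text
clock: 36.0
tcp_pos: [0.4378, 0.2384, 0.215]
orientation: [-2.184, -2.258, 0.001]
contact_force: [0.3, -0.8, 0.4]
grip_width: -0.0
```

Request:
{"name": "send_rows", "arguments": {"moves": [0,0,0,0,0,0,0,0]}}

```text
clock: 36.25
tcp_pos: [0.4389, 0.2391, 0.2169]
orientation: [2.184, 2.258, 0.004]
contact_force: [0.6, 0.0, 0.4]
grip_width: 0.0002
```

```bash
python3 - <<'E'
from h import *
go(.438,.2395,.216,1.5)
go(.4405,.126,.20,1.5)
print(r.get_obs()["joints"])
E
```

```text
shift [ 0.5 -0.9  0.9] turn 0.42 | tcp [0.4389 0.2391 0.2169] psi 1.92 zaxis [ 0.002   0.0013 -1.    ] t 36.25 F [0.5722 0.0418 0.3517] w 0.000183837134467976 j7 -0.6985200154533974
shift [-113.1   -2.2   16.8] turn 0.42 | tcp [0.4389 0.2391 0.2169] psi 1.92 zaxis [ 0.002   0.0013 -1.    ] t 36.25 F [0.5722 0.0418 0.3517] w 0.000183837134467976 j7 -0.6985200154533974
[-0.2634  0.2331 -0.4143  1.9612  0.1134  0.9671 -0.6985]
```

Request:
{"name": "send_rows", "arguments": {"moves": [-20,0,0,0,-38,0,0,0,-50,0,0,0,-62,0,3,0,-74,0,7,0,-86,0,11,0,-98,0,16,0,-108,-1,16,0]}}

```text
clock: 37.25
tcp_pos: [0.4405, 0.1297, 0.1988]
orientation: [-2.184, -2.258, 0.001]
contact_force: [0.8, 3.5, 1.5]
grip_width: 0.0002
```

Request:
{"name": "send_rows", "arguments": {"moves": [-5,0,0,0,-5,0,0,0,-5,0,0,0,-5,0,0,0,-5,0,0,0,-5,0,0,0]}}

```text
clock: 38.0
tcp_pos: [0.4409, 0.1252, 0.1994]
orientation: [2.184, 2.258, -0.0]
contact_force: [-0.8, 0.3, 5.7]
grip_width: -0.0003
```

```bash
python3 - <<'E'
from h import *
go(.438,.2395,.216,1.5)
c=cams();T,S=c["top"],c["scene"]
crop(S,290,120,160,150,5,"y2")
crop(T,170,130,150,130,5,"y1")
E
```

```text
shift [114.3   0.9 -16.7] turn 0.41 | tcp [0.4409 0.1252 0.1994] psi 1.91 zaxis [-0.0001 -0.0003 -1.    ] t 38.0 F [-0.8104  0.3286  5.6872] w -0.0002743951720538189 j7 -0.45745501447638653
```

View pics/y1.png

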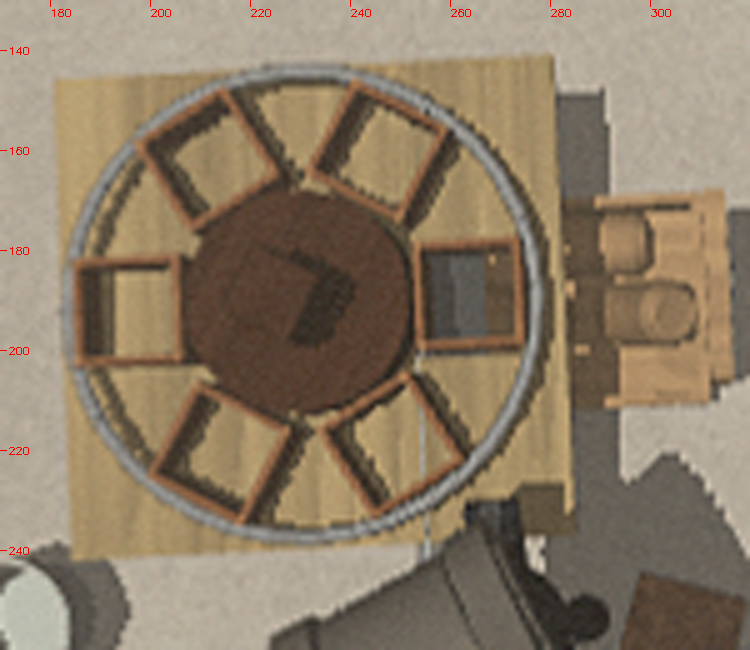

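View pics/y2.png

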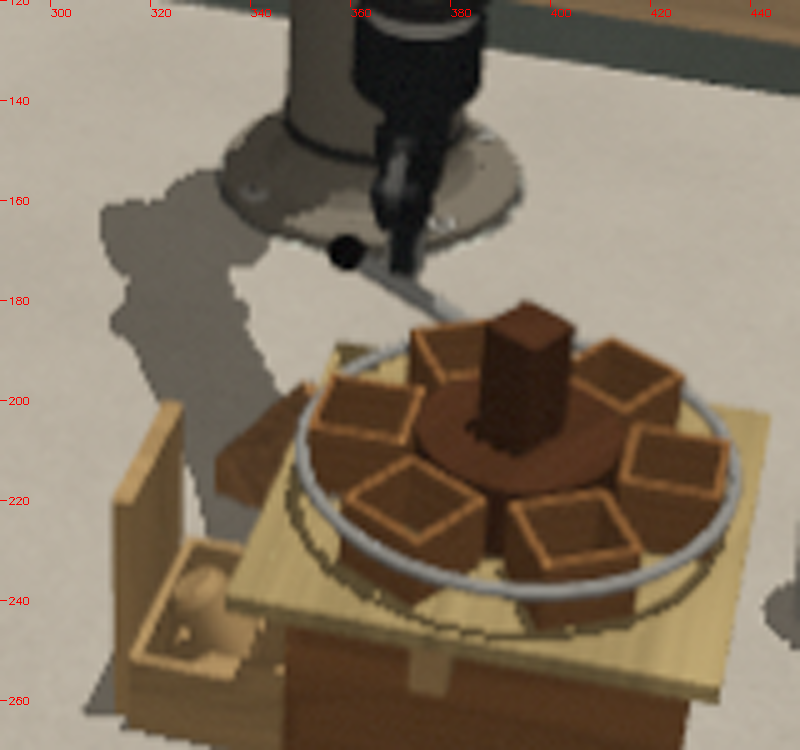

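Request:
{"name": "send_rows", "arguments": {"moves": [12,0,0,0,24,0,-2,0,36,0,-6,0,48,0,-10,0,60,0,-14,0,72,0,-16,0,95,0,-16,0,113,0,-30,0]}}

```text
clock: 39.1
tcp_pos: [0.4363, 0.2386, 0.2288]
orientation: [-2.184, -2.258, 0.005]
contact_force: [0.2, -0.8, -0.8]
grip_width: 0.0
```

Request:
{"name": "send_rows", "arguments": {"moves": [0,0,-60,0,0,0,-115,0,0,0,-175,0,-40,0,-175,0,-90,0,-175,0,-140,0,-175,0,-190,0,-175,0,-190,0,-175,0], "hand": 0}}

```text
clock: 40.1
tcp_pos: [0.4435, 0.0444, 0.4052]
orientation: [2.192, 2.249, -0.0]
contact_force: [0.1, 0.4, 0.5]
grip_width: 0.0855
```

```bash
python3 - <<'E'
from h import *
go(.438,.04,.4,1.5)
print(r.get_obs()["joints"])
c=cams();T,S=c["top"],c["scene"]
crop(S,160,140,160,110,5,"z2")
crop(T,420,160,90,80,8,"z1")
crop(T,170,130,160,130,5,"z3")
E
```

```text
shift [-4.3 -5.6  5.2] turn -0.03 | tcp [0.4435 0.0444 0.4052] psi 1.47 zaxis [ 0.0006 -0.001  -1.    ] t 40.1 F [0.0621 0.3923 0.5395] w 0.08547845245335428 j7 -0.20629363380841648
[-0.008  -0.0267 -0.2251  1.8029 -0.0049  1.3644 -0.2063]
```

View pics/z1.png

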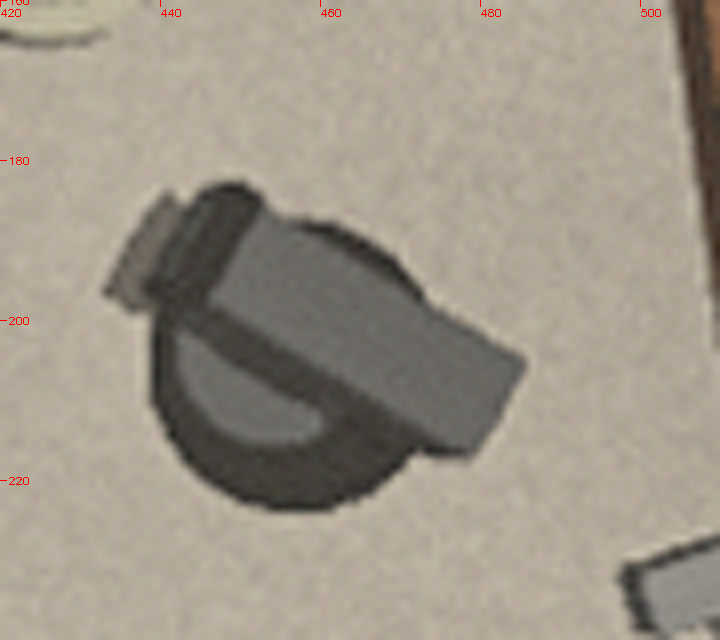

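View pics/z2.png

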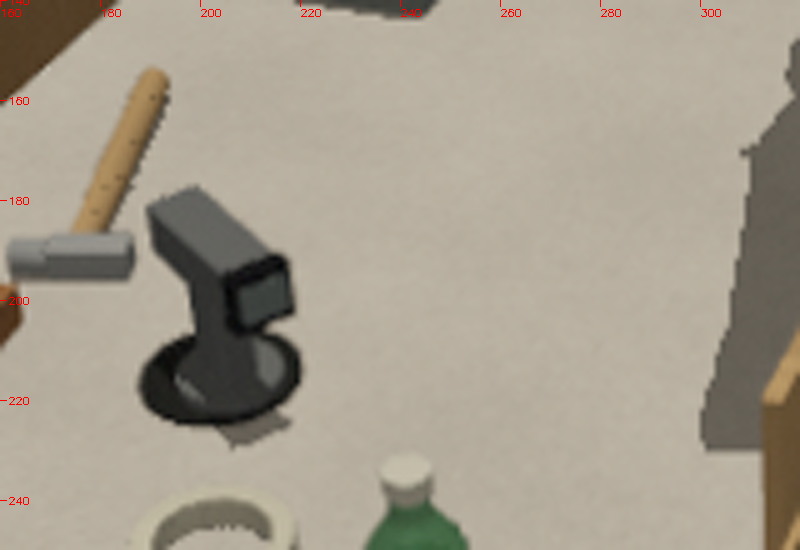

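View pics/z3.png

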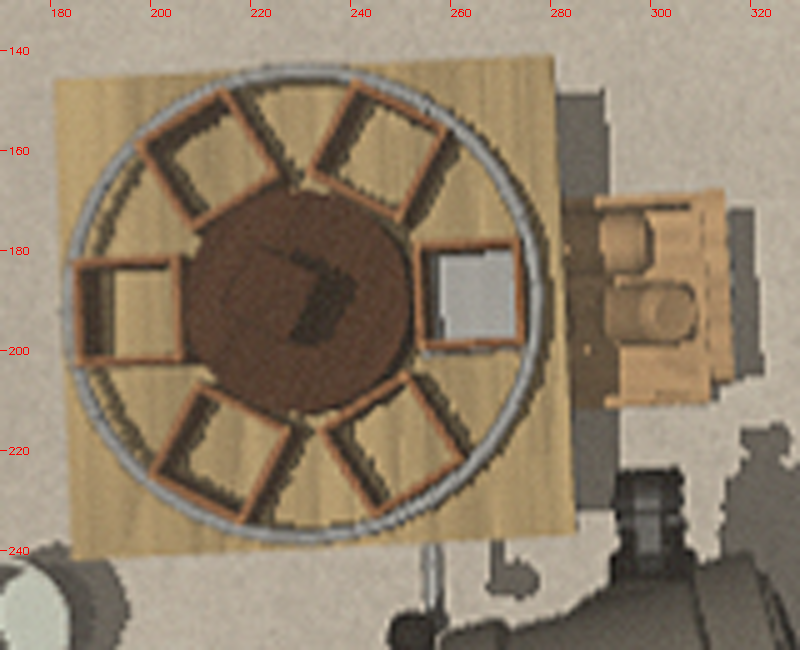

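```bash
python3 - <<'E'
from h import *
c=cams();T,S=c["top"],c["scene"]
# image left in top = +y ; back corners: (485.9,205.2) is +x side? image up=+x
pA,pB=(485.9,205.2),(478.4,216.9)
print(tri(T,pA,S,(189.6,181.6)),tri(T,pB,S,(198.6,177.4)))
q=[(452.7,185.6),(446.2,197.2)]
P=[atz(T,u,.127) for u in (pA,pB,*q)]
for p in P: print(p)
for a,b in((P[0],P[2]),(P[1],P[3])): d=b-a; print(np.linalg.norm(d),np.degrees(np.arctan2(d[1],d[0])))
d=P[0]-P[1]; print(np.linalg.norm(d),np.degrees(np.arctan2(d[1],d[0])))
h=math=None
# axis: yaw psi s.t. scanner +y dir; back centre at y=-.05
g=T["img"].astype(int).sum(2)
sub=np.zeros_like(g,bool); sub[175:230,430:490]=1
m=sub&(g<200)
ys,xs=np.where(m); print(len(xs),xs.min(),xs.max(),ys.min(),ys.max())
print("pad guess",atz(T,(457.5,205.5),.004))
E
```

```text
(array([ 0.545 , -0.4467,  0.1214]), np.float64(0.006613662379215511)) (array([ 0.5149, -0.4272,  0.1222]), np.float64(0.0010880700081738574))
[ 0.5462 -0.4479  0.127 ]
[ 0.5151 -0.426   0.127 ]
[ 0.6015 -0.359   0.127 ]
[ 0.5706 -0.3401  0.127 ]
0.10469012917495513 58.0940099221857
0.10229130847251243 57.16158089583131
0.03798502407996888 -35.20867718328065
437 438 476 183 223
pad guess [ 0.5493 -0.4094  0.004 ]
```

```bash
python3 - <<'E'
from h import *
c=cams();T,S=c["top"],c["scene"]
pts=[(439,206),(457,223.9),(473,196),(460,187.3),(443.6,216),(471.5,216.8),(449,221.8),(466,221.5)]
W=np.array([atz(T,p,.004) for p in pts])[:,:2]
f=lambda p: np.hypot(W[:,0]-p[0],W[:,1]-p[1])-.055
s=least_squares(f,(.55,-.4)); print(s.x,s.fun)
f3=lambda p: np.hypot(W[:,0]-p[0],W[:,1]-p[1])-p[2]
s=least_squares(f3,(.55,-.4,.055)); print(s.x)
yaw=np.radians(-32.4)
for o in((.5575,-.3948),(.549,-.409)):
  L=np.array([[.02,-.05,.125],[-.02,-.05,.125],[.02,.07,.125],[-.02,.07,.125],[0,.07,.105],[.02,.07,.085],[-.02,.07,.085],[-.02,-.05,.085]])
  P=L@rz(yaw).T+[o[0],o[1],.004]
  print(proj(T,P).round(1).tolist()); print(proj(S,P).round(1).tolist())
  im=S["img"][:,:,::-1].copy()
  im=cv2.resize(im[140:250,160:320],None,fx=5,fy=5)
  for u in proj(S,P): cv2.circle(im,tuple(((u-[160,140])*5).astype(int)),3,(0,0,255),-1)
  th=np.linspace(0,6.28,60); C=np.c_[s.x[0]+.055*np.cos(th),s.x[1]+.055*np.sin(th),0*th+.004]
  for u in proj(S,C): cv2.circle(im,tuple(((u-[160,140])*5).astype(int)),1,(0,255,255),-1)
  C=np.c_[o[0]+.036*np.cos(th),o[1]+.036*np.sin(th),0*th+.004]
  for u in proj(S,C): cv2.circle(im,tuple(((u-[160,140])*5).astype(int)),1,(0,255,0),-1)
  cv2.imwrite(f"pics/ov{int(o[0]*1e4)}.png",im)
E
ls pics/ov*
```

```text
[ 0.5503 -0.4092] [ 0.0003  0.0005 -0.0004 -0.0012 -0.0024 -0.0007  0.0006 -0.0005]
[ 0.5499 -0.4093  0.0544]
[[486.1, 204.7], [478.8, 217.4], [448.2, 181.8], [440.8, 194.5], [442.4, 188.6], [443.9, 182.9], [436.7, 195.2], [473.6, 217.4]]
[[187.6, 179.7], [198.6, 175.5], [205.6, 196.1], [217.0, 191.5], [212.1, 199.1], [207.3, 206.7], [218.4, 202.0], [200.2, 185.7]]
[[491.4, 207.7], [484.1, 220.4], [453.5, 184.8], [446.1, 197.5], [447.6, 191.6], [449.1, 185.8], [441.9, 198.1], [478.8, 220.3]]
[[185.1, 177.6], [196.1, 173.4], [202.9, 193.8], [214.2, 189.2], [209.4, 196.8], [204.6, 204.3], [215.7, 199.7], [197.7, 183.6]]
pics/ov5490.png
pics/ov5575.png
```

View pics/ov5575.png

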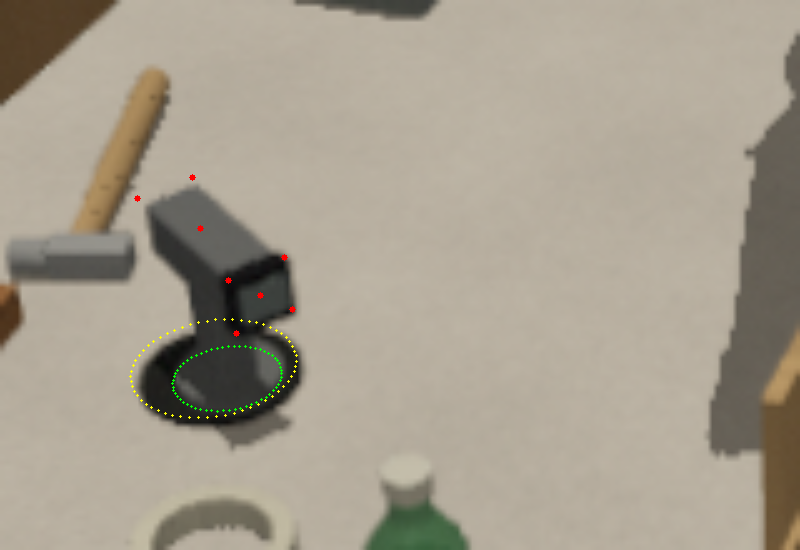

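```bash
python3 - <<'E'
from h import *
c=cams();T,S=c["top"],c["scene"]
for n,f,x0,y0,w,h in(("a",T,430,175,60,55),("b",S,180,170,50,60)):
  im=cv2.convertScaleAbs(f["img"][y0:y0+h,x0:x0+w,::-1].copy(),alpha=2.5); im=cv2.resize(im,None,fx=10,fy=10,interpolation=cv2.INTER_CUBIC)
  th=np.linspace(0,6.28,90)
  for o,rr,z,col in(((.5575,-.3948),.036,.006,(0,255,0)),((.55,-.4092),.055,.004,(0,255,255)),((.55,-.4092),.036,.006,(0,0,255))):
    C=np.c_[o[0]+rr*np.cos(th),o[1]+rr*np.sin(th),0*th+z-(.005 if n=="b" else 0)]
    for u in proj(f,C): cv2.circle(im,tuple(((u-[x0,y0])*10+5).astype(int)),1,col,-1)
  cv2.imwrite(f"pics/ovv{n}.png",im)
E
```

```text
(no output)
```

View pics/ovva.png

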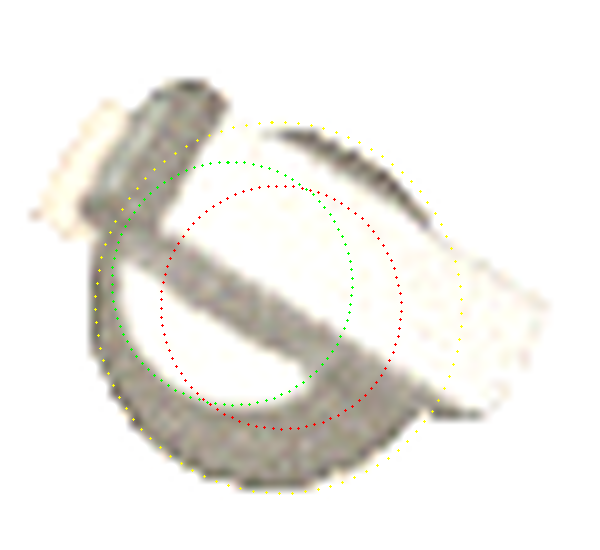

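View pics/ovvb.png

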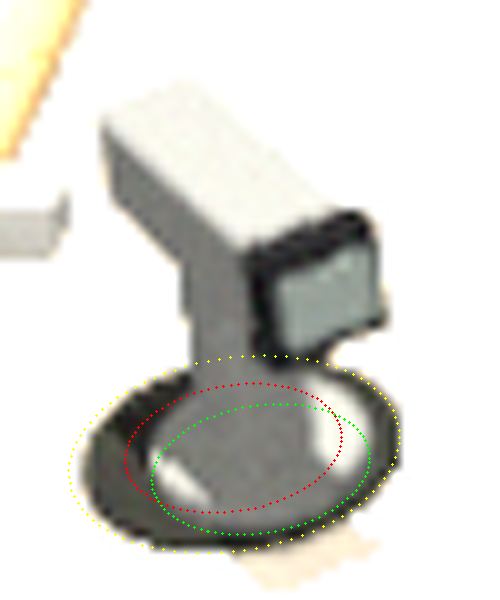

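```bash
python3 - <<'E'
from h import *
go(.5575,-.395,.25,-32.4)
E
```

```text
shift [-448.1   98.4  154.3] turn 34.42 | tcp [0.4434 0.0494 0.4043] psi 2.02 zaxis [-0.0002  0.     -1.    ] t 40.5 F [-0.3544 -0.2745  0.2987] w 0.08564429901099267 j7 -0.20689103044204932
```

Request:
{"name": "send_rows", "arguments": {"moves": [-35,8,0,5,-85,18,0,10,-135,29,0,15,-185,40,0,20,-235,51,0,25,-285,62,0,30,-335,73,20,34.4,-385,84,40,34.4]}}

```text
clock: 41.5
tcp_pos: [0.5411, -0.3345, 0.3638]
orientation: [2.754, 1.512, 0.001]
contact_force: [0.6, 0.4, 0.3]
grip_width: 0.0853
```

```bash
python3 - <<'E'
from h import *
go(.5575,-.395,.20,-32.4)
E
```

```text
shift [-42.3  46.2 163.8] turn -0.06 | tcp [ 0.5411 -0.3345  0.3638] psi -32.46 zaxis [ 0.0005 -0.0001 -1.    ] t 41.5 F [0.5668 0.4186 0.2876] w 0.08533163745172094 j7 -0.07657561235984546
```

Request:
{"name": "send_rows", "arguments": {"moves": [-20,20,40,0,-42,46,80,0,-42,46,120,0,-42,46,160,0,-42,46,163,0,-42,46,163,0]}}

```text
clock: 42.25
tcp_pos: [0.5573, -0.3938, 0.2025]
orientation: [2.753, 1.512, 0.001]
contact_force: [-0.5, -0.2, 0.5]
grip_width: 0.0856
```

```bash
python3 - <<'E'
from h import *
go(.5575,-.395,.095,-32.4)
c=cams();T,S=c["top"],c["scene"]
crop(S,160,120,100,120,6,"A2")
crop(T,400,150,110,90,6,"A1")
E
```

```text
shift [ -1.    0.7 107.5] turn -0.06 | tcp [ 0.5573 -0.3938  0.2025] psi -32.46 zaxis [ 0.0011 -0.0006 -1.    ] t 42.25 F [-0.4597 -0.2269  0.4983] w 0.08556251099747006 j7 0.012599970291718528
```

View pics/A1.png

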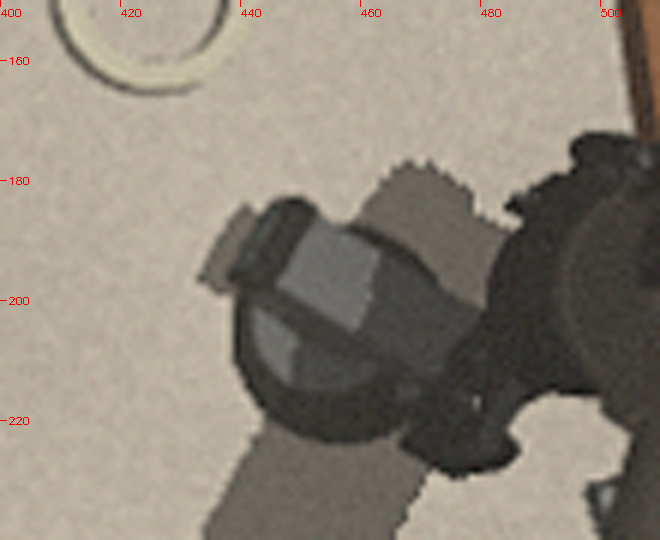

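View pics/A2.png

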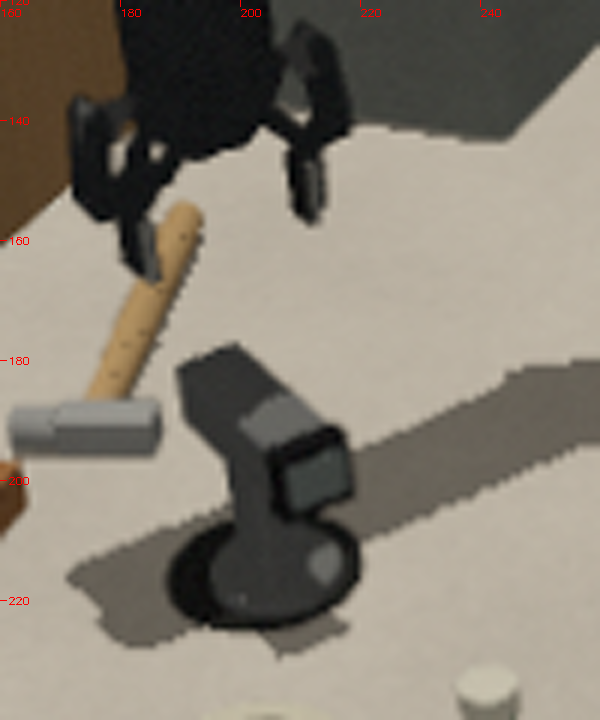

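Request:
{"name": "send_rows", "arguments": {"moves": [-1,0,30,0,-1,0,60,0,-1,0,85,0,-1,0,105,0,-1,0,105,0]}}

```text
clock: 42.98
tcp_pos: [0.5556, -0.3942, 0.0957]
orientation: [-2.753, -1.511, 0.001]
contact_force: [-0.0, 1.2, 0.5]
grip_width: 0.0852
```

Request:
{"name": "send_rows", "arguments": {"moves": [0,0,0,0,0,0,0,0,0,0,0,0,0,0,0,0,0,0,0,0], "hand": 1, "newtons": 50}}

```text
clock: 43.6
tcp_pos: [0.5569, -0.3952, 0.0975]
orientation: [2.752, 1.51, 0.002]
contact_force: [1.0, -1.1, 5.9]
grip_width: 0.0394
```

```bash
python3 - <<'E'
from h import *
go(.5575,-.395,.095,-32.4)
c=cams();T,S=c["top"],c["scene"]
crop(S,160,120,100,120,6,"B2")
crop(T,400,150,110,90,6,"B1")
E
```

```text
shift [0.5 0.4 2.5] turn -0.1 | tcp [ 0.5569 -0.3952  0.0975] psi -32.5 zaxis [ 0.0022 -0.0013 -1.    ] t 43.6 F [ 1.0382 -1.1135  5.878 ] w 0.039379227990082796 j7 0.023850818394474494
```

View pics/B1.png

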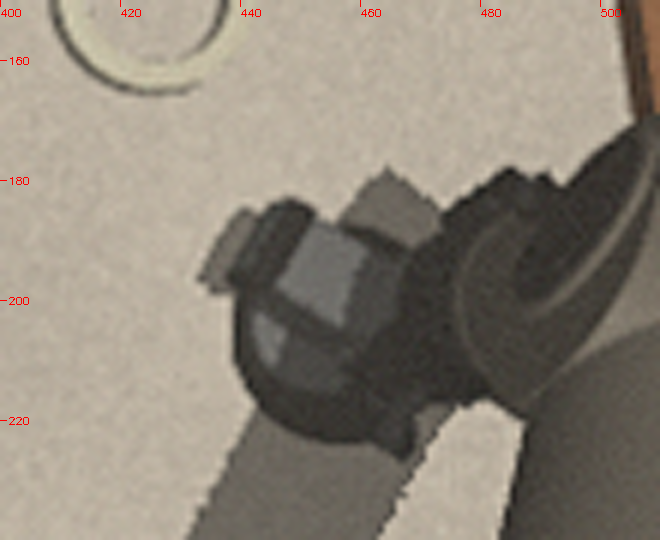

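View pics/B2.png

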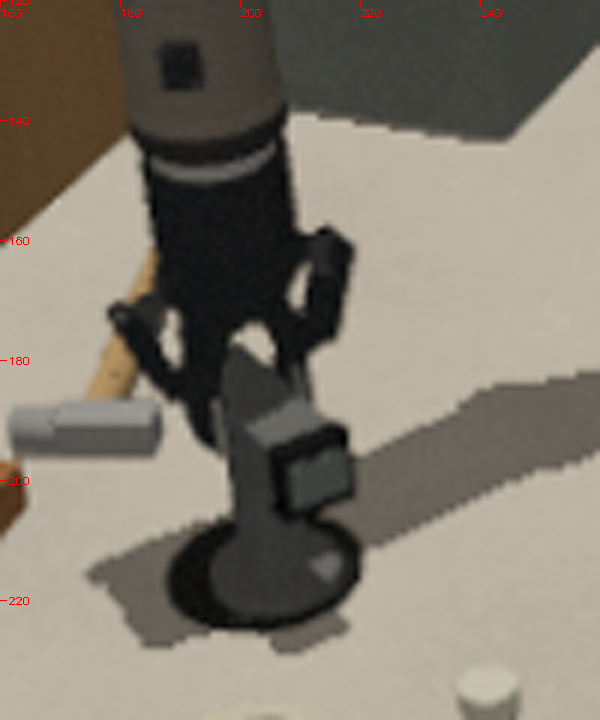

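```bash
python3 - <<'E'
from h import *
go(.610,-.16,.1085,1.7)
print(r.get_obs()["joints"])
c=cams();T=c["top"]; print(atz(T,(371.5,135),.0),atz(T,(376,126),.15))
crop(T,230,100,200,130,4,"C1")
E
```

```text
shift [226.9 -81.6 -11.2] turn -34.19 | tcp [ 0.5569 -0.3952  0.0975] psi -32.49 zaxis [ 0.0023 -0.0014 -1.    ] t 43.7 F [ 1.0351 -0.9754  5.1085] w 0.03937545825317825 j7 0.023860186202739168
[ 0.4521  0.6252  0.1065  1.6482 -0.0814  0.8698  0.0239]
[ 0.766  -0.1607  0.    ] [ 0.7638 -0.1529  0.15  ]
```

View pics/C1.png

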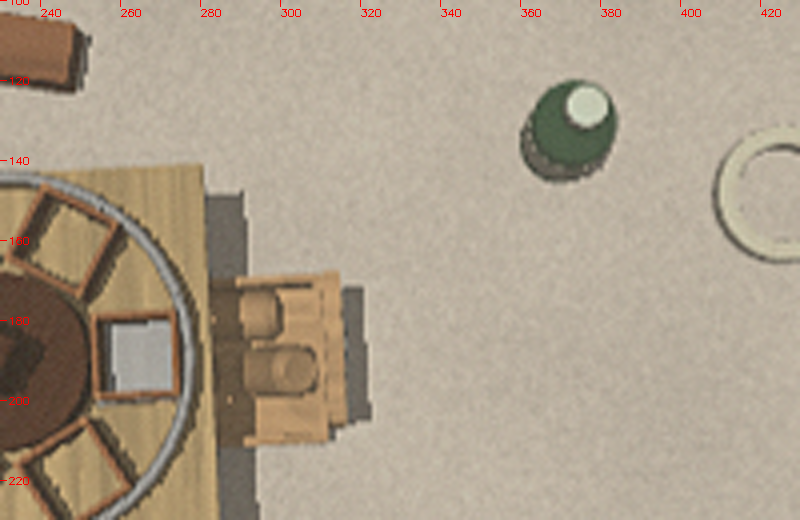

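```bash
python3 - <<'E'
from h import *
go(.610,-.16,.1085,1.7)
E
```

```text
shift [226.9 -81.5 -11.2] turn -34.19 | tcp [ 0.5569 -0.3952  0.0975] psi -32.49 zaxis [ 0.0023 -0.0014 -1.    ] t 43.8 F [ 1.8751 -0.5492  6.1082] w 0.039487346930168206 j7 0.02389351651699033
```

Request:
{"name": "send_rows", "arguments": {"moves": [0,0,-15,0,0,0,-35,0,0,0,-55,0,10,-4,-55,-4,30,-11,-55,-8,55,-20,-55,-13,85,-30,-55,-18,115,-41,-55,-23]}}

```text
clock: 44.8
tcp_pos: [0.5839, -0.2723, 0.1512]
orientation: [-2.39, -2.038, -0.001]
contact_force: [-0.1, -0.2, -2.3]
grip_width: 0.0395
```

```bash
python3 - <<'E'
from h import *
go(.610,-.16,.1085,1.7)
E
```

```text
shift [115.    8.1  42.8] turn -10.78 | tcp [ 0.5839 -0.2723  0.1512] psi -9.08 zaxis [ 0.      0.0007 -1.    ] t 44.8 F [-0.1432 -0.1807 -2.2812] w 0.039520522235917344 j7 0.1812641809655132
```

Request:
{"name": "send_rows", "arguments": {"moves": [15,1,0,-3,35,3,0,-6,60,5,10,-9,85,7,20,-10.8,105,8,35,-10.8,115,8,42,-10.8,115,8,42,-10.8,115,8,42,-10.8]}}

```text
clock: 45.8
tcp_pos: [0.61, -0.1648, 0.1096]
orientation: [2.197, 2.244, -0.001]
contact_force: [0.1, 0.4, -2.3]
grip_width: 0.0398
```

```bash
python3 - <<'E'
from h import *
go(.610,-.157,.1085,1.7)
c=cams();T,S=c["top"],c["scene"]
crop(S,220,120,140,150,5,"D2")
crop(T,280,140,140,90,5,"D1")
E
```

```text
shift [7.8 0.2 1.1] turn -0.48 | tcp [ 0.61   -0.1648  0.1096] psi 1.22 zaxis [ 0.0003 -0.001  -1.    ] t 45.8 F [ 0.0515  0.3916 -2.2504] w 0.03975441435486868 j7 0.15008453968941257
```

View pics/D1.png

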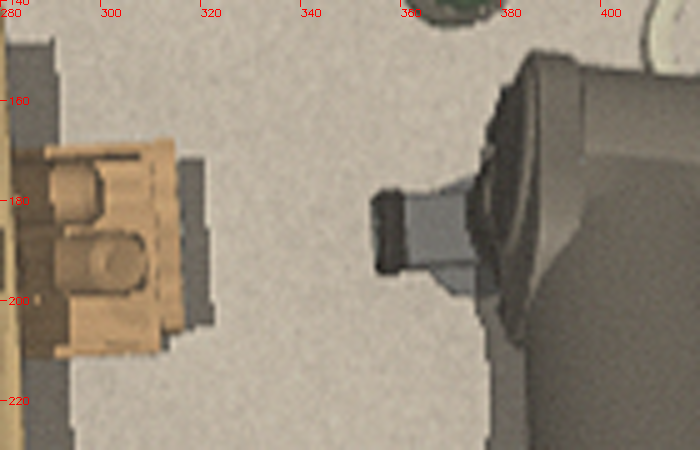

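View pics/D2.png

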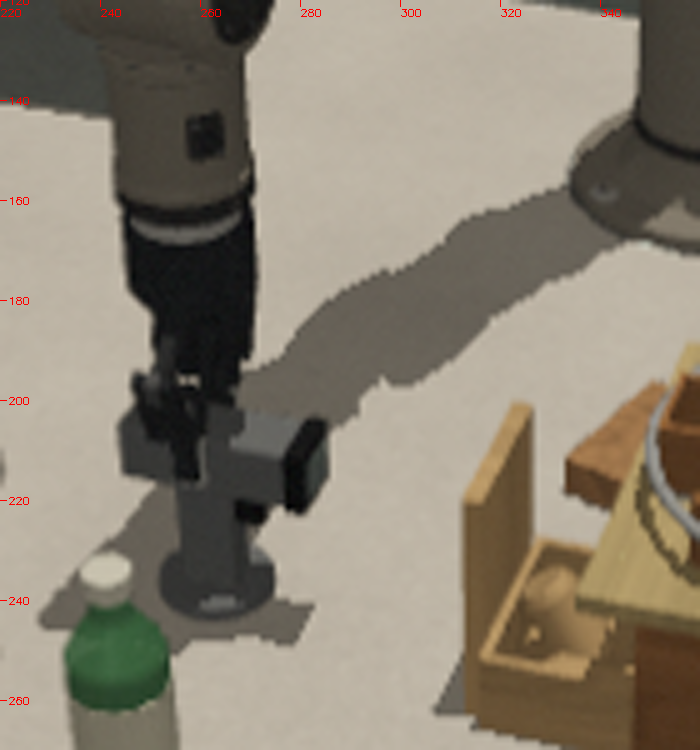

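```bash
python3 - <<'E'
from h import *
c=cams();T=c["top"]
a=atz(T,(314.8,168),.16);b=atz(T,(316.8,206),.16)
print(a,b,(a+b)/2,np.degrees(np.arctan2(*(a-b)[1::-1])))
f=atz(T,(354,178.5),.14);g=atz(T,(354.5,194.5),.14); print(f,g,(f+g)/2)
go(.610,-.157,.1085,1.7)
E
```

```text
[0.6547 0.0127 0.16  ] [0.5552 0.01   0.16  ] [0.6049 0.0113 0.16  ] 1.5177081340151664
[ 0.6262 -0.091   0.14  ] [ 0.5836 -0.0911  0.14  ] [ 0.6049 -0.0911  0.14  ]
shift [7.5 0.1 1.3] turn -0.47 | tcp [ 0.6101 -0.1645  0.1098] psi 1.23 zaxis [ 0.0008 -0.0006 -1.    ] t 46.0 F [-0.587   0.0546 -2.8568] w 0.03910468817983547 j7 0.15010130411267741
```

Request:
{"name": "send_rows", "arguments": {"moves": [3,0,1,-0.3,3,0,1,-0.3,3,0,1,-0.3,3,0,1,-0.3,3,0,1,-0.3,3,0,1,-0.3,3,0,1,-0.3,3,0,1,-0.3]}}

```text
clock: 47.0
tcp_pos: [0.6099, -0.1604, 0.1083]
orientation: [2.19, 2.252, 0.0]
contact_force: [0.1, 0.4, -2.8]
grip_width: 0.0393
```

Request:
{"name": "send_rows", "arguments": {"moves": [0,0,0,0,0,0,0,0,0,0,0,0,0,0,0,0,0,0,0,0,0,0,0,0,0,0,0,0,0,0,0,0]}}

```text
clock: 48.0
tcp_pos: [0.6099, -0.1604, 0.1083]
orientation: [-2.19, -2.252, 0.0]
contact_force: [-1.2, -0.1, -1.9]
grip_width: 0.0391
```

Request:
{"name": "send_rows", "arguments": {"moves": [0,0,0,0,0,0,0,0,0,0,0,0,0,0,0,0,0,0,0,0,0,0,0,0,0,0,0,0,0,0,0,0]}}

```text
clock: 49.0
tcp_pos: [0.6099, -0.1604, 0.1083]
orientation: [-2.19, -2.252, 0.0]
contact_force: [-0.7, -0.3, -2.7]
grip_width: 0.0393
```

Request:
{"name": "send_rows", "arguments": {"moves": [0,0,0,0,0,0,0,0,0,0,0,0,0,0,0,0,0,0,0,0,0,0,0,0,0,0,0,0,0,0,0,0]}}

```text
clock: 50.0
tcp_pos: [0.6099, -0.1604, 0.1083]
orientation: [-2.19, -2.252, 0.0]
contact_force: [-0.5, -0.0, -3.1]
grip_width: 0.0394
```

```bash
python3 - <<'E'
from h import *
go(.5497,-.4085,.155,-32.5)
c=cams();T,S=c["top"],c["scene"]
crop(S,220,120,140,150,5,"E2")
crop(S,160,170,90,80,7,"E3")
crop(T,420,160,90,80,7,"E1")
E
```

```text
shift [-246.3  -67.1  -46.7] turn 34.11 | tcp [ 0.6099 -0.1604  0.1083] psi 1.61 zaxis [-0.  0. -1.] t 50.0 F [-0.5343 -0.0098 -3.0844] w 0.03940269489778981 j7 0.14946976009653531
```

View pics/E1.png

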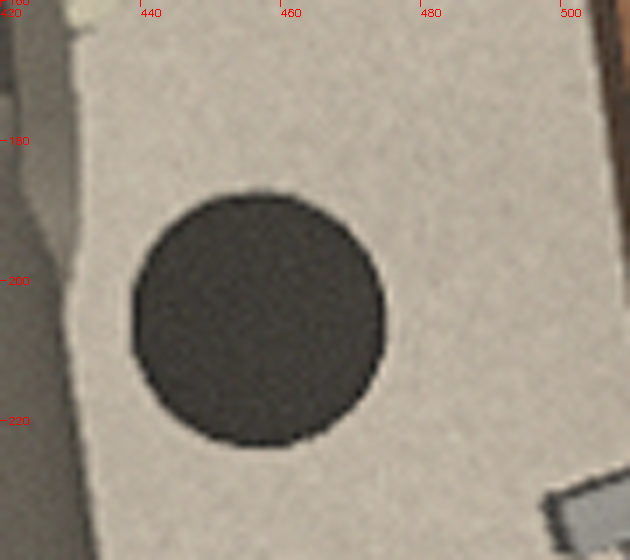

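View pics/E3.png

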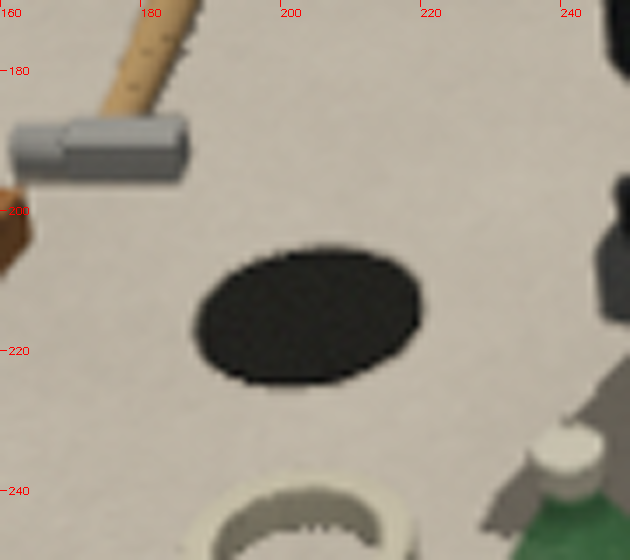

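```bash
python3 - <<'E'
from h import *
c=cams();T,S=c["top"],c["scene"]
C={}
for n,f,x0,y0,w,h in(("T",T,432,180,50,50),("S",S,183,203,42,24)):
  m=cv2.inRange(f["img"][y0:y0+h,x0:x0+w].max(2),0,110)
  k,l,st,ce=cv2.connectedComponentsWithStats(m); i=1+st[1:,4].argmax(); C[n]=ce[i]+[x0,y0]; print(n,C[n],st[i])
print(atz(T,C["T"],.004),tri(T,C["T"],S,C["S"]))
P=tri(T,C["T"],S,C["S"])[0]
go(P[0],P[1],.16,-32.5)
E
```

```text
T [456.4799 205.3442] [   7    8   36   36 1046]
S [203.5519 214.818 ] [  5   2  32  20 511]
[ 0.5498 -0.4064  0.004 ] (array([ 0.5498, -0.4076, -0.0012]), np.float64(0.0008804858576474158))
shift [-245.4  -67.1  -51.7] turn 34.11 | tcp [ 0.6099 -0.1604  0.1083] psi 1.61 zaxis [ 0.  0. -1.] t 50.2 F [-0.027  -0.6831 -1.2192] w 0.03965634004737888 j7 0.14948421775170095
```

Request:
{"name": "send_rows", "arguments": {"moves": [0,0,-15,0,-5,-1,-35,0,-25,-6,-52,4,-55,-15,-52,9,-90,-25,-52,14,-125,-34,-52,20,-160,-44,-52,26,-195,-53,-52,31]}}

```text
clock: 51.2
tcp_pos: [0.5613, -0.3596, 0.1599]
orientation: [-2.718, -1.576, 0.001]
contact_force: [0.6, -0.4, -1.6]
grip_width: 0.0392
```

```bash
python3 - <<'E'
from h import *
go(.5498,-.407,.16,-32.5)
E
```

```text
shift [-46.8  13.5  -0.1] turn 2.71 | tcp [ 0.5613 -0.3596  0.1599] psi -29.79 zaxis [-0.0006  0.     -1.    ] t 51.2 F [ 0.5684 -0.4345 -1.5672] w 0.039165789037313874 j7 0.007155889840081371
```

Request:
{"name": "send_rows", "arguments": {"moves": [-15,5,0,2.7,-32,10,0,2.7,-44,13,0,2.7,-46,14,0,2.7,-46,14,0,2.7,-46,14,0,2.7]}}

```text
clock: 51.95
tcp_pos: [0.5526, -0.4027, 0.1603]
orientation: [-2.747, -1.523, -0.001]
contact_force: [-0.6, 0.1, -2.7]
grip_width: 0.0393
```

```bash
python3 - <<'E'
from h import *
go(.5498,-.407,.0985,-32.5)
E
```

```text
shift [-5.2 -0.1 61.8] turn 0.5 | tcp [ 0.5526 -0.4027  0.1603] psi -32.0 zaxis [ 0.0003  0.0007 -1.    ] t 51.95 F [-0.6369  0.1121 -2.6961] w 0.03933398687170442 j7 0.03989006677451705
```

Request:
{"name": "send_rows", "arguments": {"moves": [-5,0,20,0.5,-5,0,40,0.5,-5,0,52,0.5,-5,0,57,0.5,-5,0,60,0.5,-5,0,61,0.5,-5,0,62,0.5,-5,0,62,0.5]}}

```text
clock: 52.95
tcp_pos: [0.5495, -0.4081, 0.0986]
orientation: [2.755, 1.509, 0.0]
contact_force: [0.1, 0.1, -1.6]
grip_width: 0.0392
```

```bash
python3 - <<'E'
from h import *
go(.5498,-.407,.0975,-32.5)
c=cams();T,S=c["top"],c["scene"]
crop(S,160,160,80,80,8,"F2")
crop(T,420,160,90,80,7,"F1")
E
```

```text
shift [ 1.1 -0.3  1.1] turn -0.09 | tcp [ 0.5495 -0.4081  0.0986] psi -32.59 zaxis [ 0.0005 -0.0002 -1.    ] t 52.95 F [ 0.0641  0.0899 -1.5574] w 0.0392340484570655 j7 0.04583538282081125
```

View pics/F2.png

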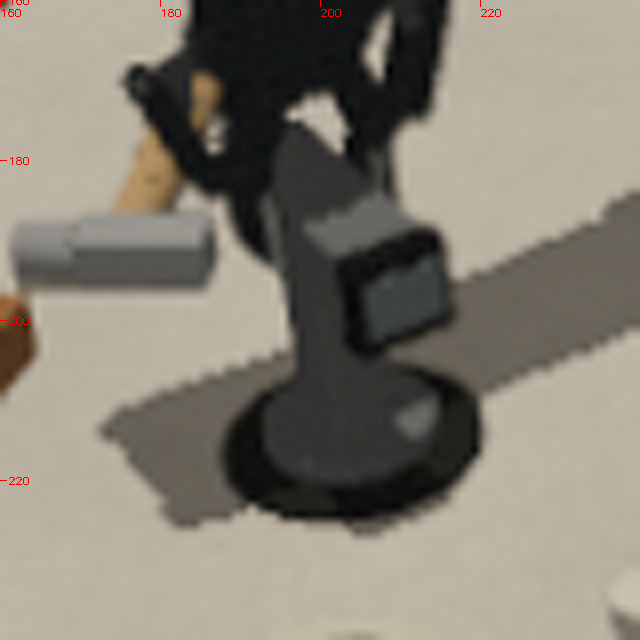

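View pics/F1.png

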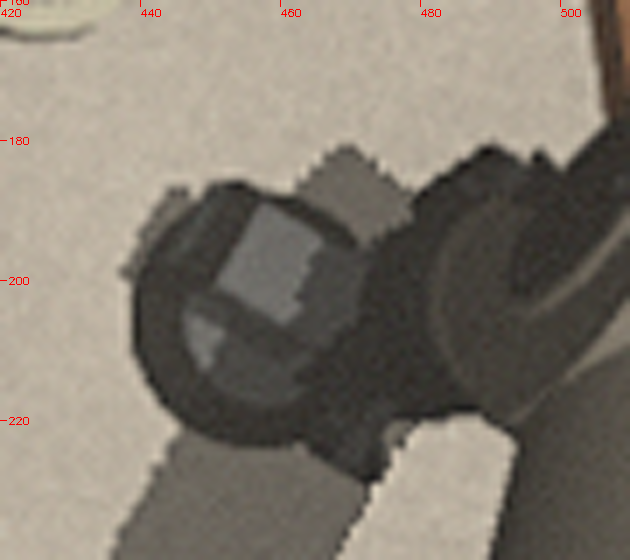

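Request:
{"name": "send_rows", "arguments": {"moves": [0,0,1,0,0,0,1.5,0,0,0,1.5,0,0,0,1.5,0]}}

```text
clock: 53.55
tcp_pos: [0.5496, -0.4082, 0.0974]
orientation: [2.755, 1.509, 0.001]
contact_force: [-0.7, 1.1, 5.4]
grip_width: 0.0396
```

Request:
{"name": "send_rows", "arguments": {"moves": [0,0,0,0,0,0,0,0,0,0,0,0,0,0,0,0,0,0,0,0,0,0,-25,0,0,0,-60,0,0,0,-110,0], "hand": 0}}

```text
clock: 54.55
tcp_pos: [0.5485, -0.4074, 0.2065]
orientation: [-2.753, -1.508, 0.002]
contact_force: [0.1, -1.3, 0.4]
grip_width: 0.0854
```

Request:
{"name": "send_rows", "arguments": {"moves": [0,0,-50,0,0,0,-110,0,20,-20,-150,0,40,-40,-150,0,60,-80,-150,0,80,-120,-150,0,80,-120,-150,0]}}

```text
clock: 55.42
tcp_pos: [0.4905, -0.2732, 0.3574]
orientation: [-2.752, -1.514, -0.002]
contact_force: [-0.2, -0.8, 0.4]
grip_width: 0.0852
```

```bash
python3 - <<'E'
from h import *
go(.5498,-.407,.0975,-32.5)
c=cams();T,S=c["top"],c["scene"]
cv2.imwrite("pics/end_t.png",T["img"][:,:,::-1]);cv2.imwrite("pics/end_s.png",S["img"][:,:,::-1])
crop(S,160,160,80,80,8,"G2")
crop(T,420,160,90,80,7,"G1")
E
```

```text
shift [-81.6 121.7 259.8] turn 0.11 | tcp [ 0.4905 -0.2732  0.3574] psi -32.39 zaxis [ 0.0006  0.001  -1.    ] t 55.425 F [-0.2137 -0.8222  0.4185] w 0.0851560742363079 j7 -0.14793720369286362
```

View pics/G1.png

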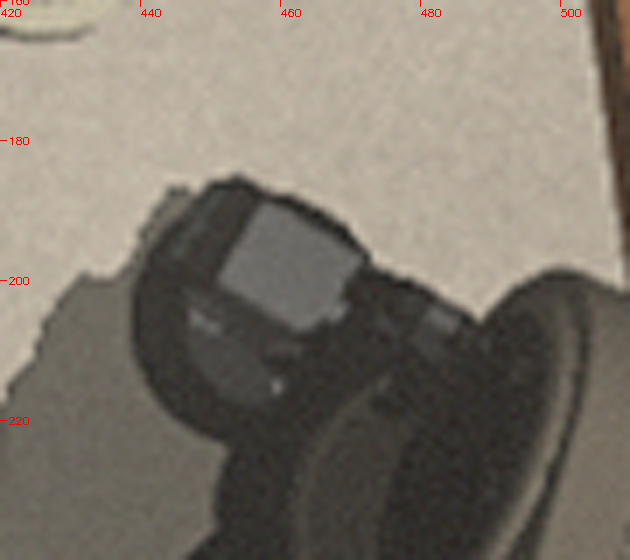

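View pics/end_t.png

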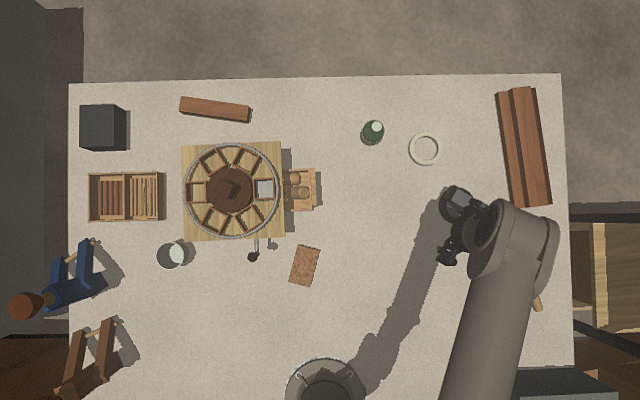

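View pics/end_s.png

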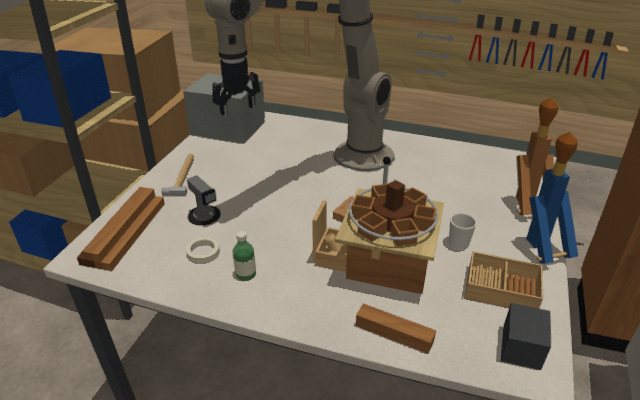

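Request:
{"name": "send_rows", "arguments": {"moves": [30,-20,0,0,70,-45,0,0,110,-70,0,0,150,-95,0,0,190,-100,0,0,200,-100,0,0,200,-100,0,0]}}

```text
clock: 56.4
tcp_pos: [0.5155, -0.0545, 0.3565]
orientation: [2.756, 1.508, -0.001]
contact_force: [-0.6, -0.5, -1.0]
grip_width: 0.0856
```

```bash
python3 - <<'E'
from h import *
go(.45,-.05,.36)
c=cams();T,S=c["top"],c["scene"]
a=crop(S,160,160,80,80,8,"H2")
crop(T,420,160,90,80,7,"H1")
crop(T,240,130,100,100,6,"H3")
E
```

```text
shift [-31.5 -57.5  -3.5] turn None | tcp [ 0.5155 -0.0545  0.3565] psi -32.62 zaxis [-0.0005 -0.0004 -1.    ] t 56.4 F [-0.6418 -0.4967 -0.996 ] w 0.08560741987896109 j7 -0.5941951201096405
```

View pics/H1.png

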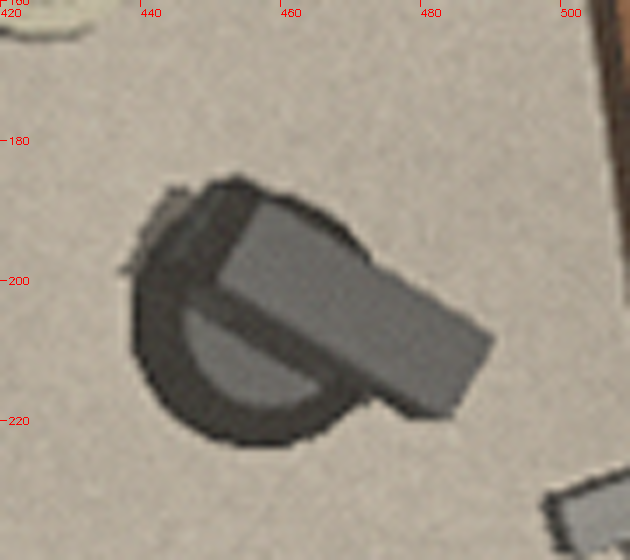

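View pics/H2.png

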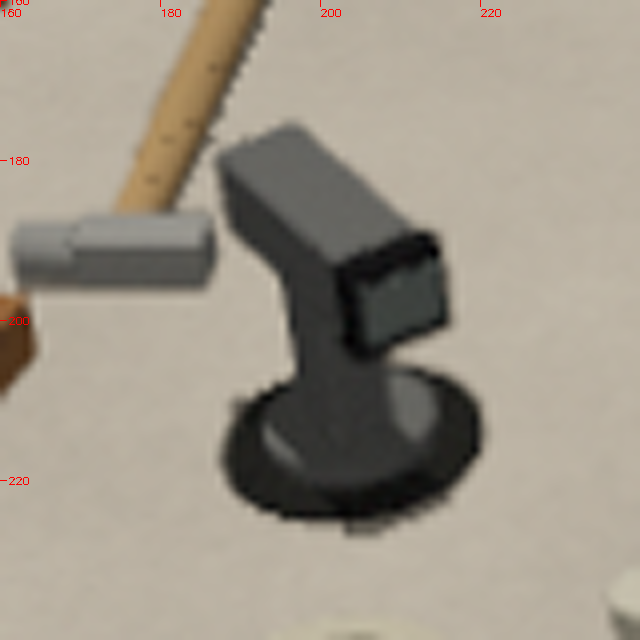

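View pics/H3.png

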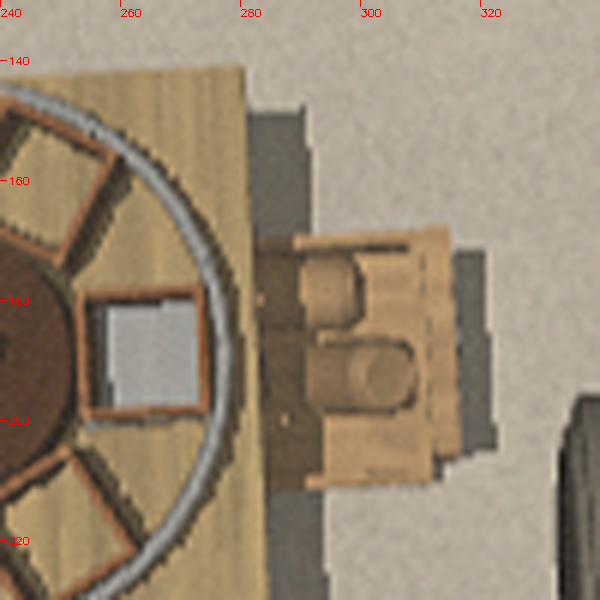

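```bash
python3 - <<'E'
from bench import r
print(r.hand_in())
E
```

```text
the job is handed in; nothing more can be done
None
```

The job is handed in, at about 56 s on the robot's clock. I could not see the second lamp foot in the last pictures.

- **Box:** I slid it home by the label board, which faces outwards. A fit to the two pictures put it within about 3 mm of the dock. It looked unmoved in every later picture, and I saw no sign of it being knocked aside.
- **Feet:** There were three at the start. I turned each over the drop hole and tipped it out with the lever. All six pockets are now empty, the flap is shut and the lever is upright.
- **Unseen foot:** Two feet show in the open part of the box. The second one tipped should be in the part hidden under the deck, because it left its pocket when I opened the flap. I did not see it directly.
- **Scanner:** I held it still for over three seconds, aimed squarely at the label from about 10 cm. The image and the arm's own readings differed by about 3 mm on the sideways position of its window. It now stands upright in the middle of its pad, with an even margin all round in the top view. It had started about 16 mm off centre.
- **Bystanders:** The glue, jar, tape and sanding block look undisturbed.
- **Camera heights:** The pictures read heights about 5 mm low throughout. I used the arm's own readings and the stated heights for those.

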